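# Reload and restart the free bay of a two-bay bench sampler

### The arm

A 6-joint arm with a two-finger parallel gripper is mounted at the origin on the work surface. World frame = base frame: x ahead of the robot, y to its left, z up, the work surface at z = 0. Lengths are in m, angles in rad, forces in N, time in s.
With the tool pointing down it reaches from about 0.375 to 0.9 m from the base axis. Payload 3.1 kg.
Tool frame: the origin (TCP) lies at the very end of the fingers, on their centre line; the grasp point (between the pads) lies 19 mm behind it; z points along the fingers, y is the line along which they close (so a half turn about z gives the same grasp; the last joint's range is limited). The gripper opens to 85 mm and grips with 20 to 120 N. Pads are 22 mm wide; open, the fingers measure 114 mm over their backs; the gripper's body (76 mm by 85 mm) begins 54 mm behind the grasp point. The pads swing forward as they close: fully open they stand 13 mm farther back than shut.
Start: joints at [-1.312, 0.527, 1.433, -0, 1.181, -0.178], TCP at [0.265, -0.566, 0.196] pointing down, gripper open.
Joint ranges: [-3.08, 3.08], [-0.75, 2.2], [0.22, 2.44], [-1.43, 4.57], [0, 2.65], [-2.85, 2.85]. Speed limits (rad/s): [2.79, 2.79, 3.14, 3.14, 3.14, 3.14].

### API

Orientations are given as a unit quaternion [x, y, z, w].
In Python, from station import manip, vision gives the robot as it stands.
- The arm moves only by the tool drive_tool, never from a script. Its argument "deltas" is a list that holds one entry, the list of rows, each a list of 4 numbers: the shift along the tool's x, y, z in mm, then the turn about the tool's z in rad. A call has 1 to 5 rows; each row is the pose to reach, as a shift and turn from the pose commanded when the call began, along the tool's axes at that moment; what a row does not reach only later rows make up. A row lasts 1/12 s, in which the tool goes at most 41.7 mm and 7.16 degrees, less where a joint would pass 70% of its speed; a pose out of reach is approached as far as the arm can. A call with a gripper value outside its range is refused whole. "jaw" is the finger opening in mm, from 0 to 85.4, set as the call begins (left out, the last holds). The fingers move at their own pace and stop on an object; "force" is the grip in N (left out, the last holds). Time passes only in rows, so rows that repeat a pose let the fingers close. It gives the time, the measured TCP pose, the force, the opening and the grip force at its end, in the units of the state.
- manip.sense(): the state, without advancing time (a new reading comes with each control period).
- vision.snapshot(name): name is "side" or "top"; returns the picture (480x640x3 uint8, red, green, blue); there is no depth.
- vision.camera_model(name): a dict with "camera_matrix" (3x3 intrinsics, pixels), "D" ([k1, k2, p1, p2, k3] as OpenCV has them; the pictures are not rectified), "rvec" (rotation vector, rad) and "tvec" (3), from world to camera coordinates, as OpenCV has them. Camera axes: x right, y down, z forward; pixel columns grow to the right and rows downward; lengths in m; the calibration is good to about 2 mm. A picture is of the moment at which its call begins. camera_model takes no time and is no camera call.
- manip.sign_off(): hands the job in; it is judged then, once.
The state is a dict: "t": time; "q": joint angles; "qd": joint speeds; "tau": joint torques, N m; "tcp_pos": TCP position; "tool_rot": TCP orientation; "force": force on the tool from outside, world axes, zero at the start; "ft_torque": the same for the moment, N m; "finger_gap": opening from 0.0 (shut) to 1.0 (fully open); "gripper_force": force on a finger pad.
Only numpy, scipy, OpenCV 4.12 (cv2) and the standard library are available. Lean on these libraries where they do the work, as an engineer would, in place of code of your own. Each camera call takes 0.05 s, during which the arm holds its last target. There are 200 camera calls.

### The job

One bay of the white two-bay sampler holds one or two finished conical flasks with green caps, the other a flask with an orange cap that is still being run: stand the green-capped flasks in the yellow tray, and stand all the blue-capped flasks (three or four, on the bench mat) upright in the bay that the green ones came from. When they are all in, push that bay's blue door shut until it seats on its catch, and only then pull the black knob beside that bay straight up to its stop, hold it there for about half a second and let it go back down. Leave the orange-capped flask, its bay's door and knob, the white-capped flask and everything else on the bench as they are.

Things in the scene. Friction and masses are not known exactly. Their poses are not given: they have to be found in the camera images.
- sampler: white fixed machine, base 265 x 406 x 20 mm; origin under the middle between its bays, x to its back, y to its left. Two bays, open on top, 130 x 130 mm inside, floor centres at x 0, y +71 mm (left) and -71 mm (right), z 20 mm; walls up to 65 mm, in front only the bay's door; behind (x from 65 mm) 65 mm high, 105 mm from x 120 mm; outside each bay a 62 mm wide pod with its knob
- door_left (a joint): angle of the left bay's blue front door, rad: 0 shut (along the sampler's y), growing to 1.6 as it swings out to the robot. Panel 133 x 8 mm, 28 to 65 mm above the bench; hinge axis at its outer end, x -69 mm, y +141 mm in the sampler's frame. A light spring reopens it unless it is pushed below 0.06, where a sprung ball draws it shut and holds it (about 8 N at the edge)
- door_left_edge (a point): the free edge of the left door, 135 mm from the hinge axis, at mid height and mid thickness
- knob_left (a joint): how far the left bay's black pull knob is pulled up, m: 0 at rest, 0.030 at its stop; a spring pulls it back with 4.5 N at rest, 9 N at the stop
- knob_left_grip (a point): middle of the left knob's head, on its upright axis: head 26 mm in diameter and 26 mm high, its underside 18 mm above the pod when at rest
- door_right (a joint): angle of the right bay's blue front door, rad: 0 shut (along the sampler's y), growing to 1.6 as it swings out to the robot. Panel 133 x 8 mm, 28 to 65 mm above the bench; hinge axis at its outer end, x -69 mm, y -141 mm in the sampler's frame. A light spring reopens it unless it is pushed below 0.06, where a sprung ball draws it shut and holds it (about 8 N at the edge)
- door_right_edge (a point): the free edge of the right door, 135 mm from the hinge axis, at mid height and mid thickness
- knob_right (a joint): how far the right bay's black pull knob is pulled up, m: 0 at rest, 0.030 at its stop; a spring pulls it back with 4.5 N at rest, 9 N at the stop
- knob_right_grip (a point): middle of the right knob's head, on its upright axis: head 26 mm in diameter and 26 mm high, its underside 18 mm above the pod when at rest
- blue1: small conical sample flask with a blue cap (None if it is absent): foot 48 mm wide, tapering from 14 mm height to a 24 mm neck; cap 28 mm wide, from 56 to 82 mm height (grip the cap); 100 g; origin at the centre of the underside, z up along the flask
- blue2: small conical sample flask with a blue cap (None if it is absent): foot 48 mm wide, tapering from 14 mm height to a 24 mm neck; cap 28 mm wide, from 56 to 82 mm height (grip the cap); 100 g; origin at the centre of the underside, z up along the flask
- blue3: small conical sample flask with a blue cap (None if it is absent): foot 48 mm wide, tapering from 14 mm height to a 24 mm neck; cap 28 mm wide, from 56 to 82 mm height (grip the cap); 100 g; origin at the centre of the underside, z up along the flask
- blue4: small conical sample flask with a blue cap (None if it is absent): foot 48 mm wide, tapering from 14 mm height to a 24 mm neck; cap 28 mm wide, from 56 to 82 mm height (grip the cap); 100 g; origin at the centre of the underside, z up along the flask
- green1: finished conical flask with a green cap (None if it is absent), at the start in one of the two bays: foot 48 mm wide, tapering from 14 mm height to a 24 mm neck; cap 28 mm wide, from 56 to 82 mm height (grip the cap); 100 g; origin at the centre of the underside, z up along the flask
- green2: finished conical flask with a green cap (None if it is absent), at the start in one of the two bays: foot 48 mm wide, tapering from 14 mm height to a 24 mm neck; cap 28 mm wide, from 56 to 82 mm height (grip the cap); 100 g; origin at the centre of the underside, z up along the flask
- orange: conical flask with an orange cap, at the start in the other bay: foot 48 mm wide, tapering from 14 mm height to a 24 mm neck; cap 28 mm wide, from 56 to 82 mm height (grip the cap); 100 g; origin at the centre of the underside, z up along the flask
- white: conical flask with a white cap standing among the blue-capped ones; not part of the job: foot 48 mm wide, tapering from 14 mm height to a 24 mm neck; cap 28 mm wide, from 56 to 82 mm height (grip the cap); 100 g; origin at the centre of the underside, z up along the flask
- tray: yellow open tray, fixed, 170 x 130 mm, walls 4 mm thick and 22 mm high, floor 4 mm thick; origin at the centre of the underside
- mat: grey bench mat, fixed, 240 x 170 x 3 mm, on which the blue-capped and the white-capped flasks stand at the start; origin at the centre of the underside
- tipbox: white and blue pipette-tip box, 121 x 86 x 67 mm; bystander; origin at the centre of the underside
- marker: white marker pen with a red cap, 130 mm long, 15 mm high; bystander; origin at the centre of the underside
- timer: small grey bench timer, 65 x 65 x 18 mm; bystander; origin at the centre of the underside
- jar: amber jar with a black lid, 70 mm wide, 97 mm high; bystander; origin at the centre of the underside
- beaker: white beaker, 60 mm wide, 80 mm high; bystander; origin at the centre of the underside
Not all that is in view belongs to the job. What is shaped like the green2 but red is not meant.

How it is judged:
On the way, in this order (a step that is already met when the one before it is completed fails the run):
1. all green-capped flasks stand in the yellow tray and all blue-capped flasks stand in the bay that the green ones came from (((y of orange in the frame of sampler below 0 m and (x of blue1 in the frame of sampler between -0.052 and 0.052 m and y of blue1 in the frame of sampler between 0.019 and 0.123 m and z of blue1 in the frame of sampler between 0.014 and 0.028 m and angle between blue1's own z axis and vertical below 0.15 rad) and (x of blue2 in the frame of sampler between -0.052 and 0.052 m and y of blue2 in the frame of sampler between 0.019 and 0.123 m and z of blue2 in the frame of sampler between 0.014 and 0.028 m and angle between blue2's own z axis and vertical below 0.15 rad) and (x of blue3 in the frame of sampler between -0.052 and 0.052 m and y of blue3 in the frame of sampler between 0.019 and 0.123 m and z of blue3 in the frame of sampler between 0.014 and 0.028 m and angle between blue3's own z axis and vertical below 0.15 rad) and (x of blue4 in the frame of sampler between -0.052 and 0.052 m and y of blue4 in the frame of sampler between 0.019 and 0.123 m and z of blue4 in the frame of sampler between 0.014 and 0.028 m and angle between blue4's own z axis and vertical below 0.15 rad) and (x of green1 in the frame of tray between -0.075 and 0.075 m and y of green1 in the frame of tray between -0.055 and 0.055 m and z of green1 in the frame of tray between -0.002 and 0.012 m and angle between green1's own z axis and vertical below 0.15 rad) and (x of green2 in the frame of tray between -0.075 and 0.075 m and y of green2 in the frame of tray between -0.055 and 0.055 m and z of green2 in the frame of tray between -0.002 and 0.012 m and angle between green2's own z axis and vertical below 0.15 rad)) or (y of orange in the frame of sampler above 0 m and (x of blue1 in the frame of sampler between -0.052 and 0.052 m and y of blue1 in the frame of sampler between -0.123 and -0.019 m and z of blue1 in the frame of sampler between 0.014 and 0.028 m and angle between blue1's own z axis and vertical below 0.15 rad) and (x of blue2 in the frame of sampler between -0.052 and 0.052 m and y of blue2 in the frame of sampler between -0.123 and -0.019 m and z of blue2 in the frame of sampler between 0.014 and 0.028 m and angle between blue2's own z axis and vertical below 0.15 rad) and (x of blue3 in the frame of sampler between -0.052 and 0.052 m and y of blue3 in the frame of sampler between -0.123 and -0.019 m and z of blue3 in the frame of sampler between 0.014 and 0.028 m and angle between blue3's own z axis and vertical below 0.15 rad) and (x of blue4 in the frame of sampler between -0.052 and 0.052 m and y of blue4 in the frame of sampler between -0.123 and -0.019 m and z of blue4 in the frame of sampler between 0.014 and 0.028 m and angle between blue4's own z axis and vertical below 0.15 rad) and (x of green1 in the frame of tray between -0.075 and 0.075 m and y of green1 in the frame of tray between -0.055 and 0.055 m and z of green1 in the frame of tray between -0.002 and 0.012 m and angle between green1's own z axis and vertical below 0.15 rad) and (x of green2 in the frame of tray between -0.075 and 0.075 m and y of green2 in the frame of tray between -0.055 and 0.055 m and z of green2 in the frame of tray between -0.002 and 0.012 m and angle between green2's own z axis and vertical below 0.15 rad)))), for 0.2 s.
2. that bay's door is shut and seated on its catch (((y of orange in the frame of sampler below 0 m and value of joint door_left below 0.025 rad) or (y of orange in the frame of sampler above 0 m and value of joint door_right below 0.025 rad))), for 0.3 s.
3. with that door shut, that bay's knob is pulled up to its stop and held there a moment (((y of orange in the frame of sampler below 0 m and value of joint door_left below 0.025 rad and value of joint knob_left above 0.026 m) or (y of orange in the frame of sampler above 0 m and value of joint door_right below 0.025 rad and value of joint knob_right above 0.026 m))), for 0.2 s.
At the end, for the whole second after the job is handed in: Green caps upright (0.15 rad) in the yellow tray; every blue cap upright on the floor of the bay green came from, within 52 mm of its centre along each side; that door under 0.025 rad; that knob back within 4 mm of rest; flasks at rest (x of green1 in the frame of tray between -0.075 and 0.075 m and y of green1 in the frame of tray between -0.055 and 0.055 m and z of green1 in the frame of tray between -0.002 and 0.012 m and angle between each of green1, green2's own z axis and vertical below 0.15 rad and x of green2 in the frame of tray between -0.075 and 0.075 m and y of green2 in the frame of tray between -0.055 and 0.055 m and z of green2 in the frame of tray between -0.002 and 0.012 m and linear speed of each of blue1, blue2, blue3, blue4, green1, green2 below 0.02 m/s and ((y of orange in the frame of sampler below 0 m and (x of blue1 in the frame of sampler between -0.052 and 0.052 m and y of blue1 in the frame of sampler between 0.019 and 0.123 m and z of blue1 in the frame of sampler between 0.014 and 0.028 m and angle between blue1's own z axis and vertical below 0.15 rad) and (x of blue2 in the frame of sampler between -0.052 and 0.052 m and y of blue2 in the frame of sampler between 0.019 and 0.123 m and z of blue2 in the frame of sampler between 0.014 and 0.028 m and angle between blue2's own z axis and vertical below 0.15 rad) and (x of blue3 in the frame of sampler between -0.052 and 0.052 m and y of blue3 in the frame of sampler between 0.019 and 0.123 m and z of blue3 in the frame of sampler between 0.014 and 0.028 m and angle between blue3's own z axis and vertical below 0.15 rad) and (x of blue4 in the frame of sampler between -0.052 and 0.052 m and y of blue4 in the frame of sampler between 0.019 and 0.123 m and z of blue4 in the frame of sampler between 0.014 and 0.028 m and angle between blue4's own z axis and vertical below 0.15 rad) and value of joint door_left below 0.025 rad and value of joint knob_left below 0.004 m) or (y of orange in the frame of sampler above 0 m and (x of blue1 in the frame of sampler between -0.052 and 0.052 m and y of blue1 in the frame of sampler between -0.123 and -0.019 m and z of blue1 in the frame of sampler between 0.014 and 0.028 m and angle between blue1's own z axis and vertical below 0.15 rad) and (x of blue2 in the frame of sampler between -0.052 and 0.052 m and y of blue2 in the frame of sampler between -0.123 and -0.019 m and z of blue2 in the frame of sampler between 0.014 and 0.028 m and angle between blue2's own z axis and vertical below 0.15 rad) and (x of blue3 in the frame of sampler between -0.052 and 0.052 m and y of blue3 in the frame of sampler between -0.123 and -0.019 m and z of blue3 in the frame of sampler between 0.014 and 0.028 m and angle between blue3's own z axis and vertical below 0.15 rad) and (x of blue4 in the frame of sampler between -0.052 and 0.052 m and y of blue4 in the frame of sampler between -0.123 and -0.019 m and z of blue4 in the frame of sampler between 0.014 and 0.028 m and angle between blue4's own z axis and vertical below 0.15 rad) and value of joint door_right below 0.025 rad and value of joint knob_right below 0.004 m))); the robot touches nothing.
It fails at once if the orange-capped flask is moved by more than 30 mm or tipped (distance of orange from where it was at the start of the episode above 0.03 m or angle between orange's own z axis and vertical above 0.5 rad).
It fails at once if the door of the orange-capped flask's bay is moved by more than 40 mm at its free edge ((y of orange in the frame of sampler below 0 m and distance of door_right_edge from where it was at the start of the episode above 0.04 m) or (y of orange in the frame of sampler above 0 m and distance of door_left_edge from where it was at the start of the episode above 0.04 m)).
It fails at once if the knob of the orange-capped flask's bay is pulled up by more than 10 mm ((y of orange in the frame of sampler below 0 m and value of joint knob_right above 0.01 m) or (y of orange in the frame of sampler above 0 m and value of joint knob_left above 0.01 m)).
It fails at once if the white-capped flask is moved by more than 70 mm (distance of white from where it was at the start of the episode above 0.07 m).
It fails at once if another thing on the bench is moved by more than 50 mm (distance of any of tipbox, marker, timer, jar, beaker from where it was at the start of the episode above 0.05 m).
Of blue1, blue2, blue3, blue4 only 3 to 4 are there at a start; the rules pass over those that are not, and their reading is None.
Of green1, green2 only 1 to 2 are there at a start; the rules pass over those that are not, and their reading is None.
At some moment in a run one of blue1, blue2, blue3, blue4 may be knocked a few centimetres aside while the robot is not near it.
Once in a run the grip may slacken for a moment while it holds something.
It also fails if it takes over 210 s, if anything falls off the work surface, if the arm or the gripper's body presses on something with over 40 N, if the wrist force passes 120 N, or if a joint passes its speed limit or range.

## Working session

There is one attempt and no reset: what is moved stays moved. The work goes in short steps, Python scripts to look and compute and a tool call to move; the robot and the scene stay as the last step left them, time stands still between calls to the robot, and variables do not carry over. Pictures are saved under pics/ and viewed, at most 17 in all, crops included, and the job is handed in when it is done.

Besides the shell and the picture viewer there is one more tool, called after "Emit:" as a command line: name --argument value ..., lists and objects as JSON in quotes. drive_tool: Moves the arm, as the interface text tells. Its arguments: {"type":"object","properties":{"deltas":{"type":"array"},"jaw":{"type":"number"},"force":{"type":"number"}},"required":["deltas"]}

```bash
ls; mkdir -p pics
python3 - <<'E'
from station import manip, vision
import cv2
for n in("top","side"):
    cv2.imwrite(f"pics/{n}0.png",vision.snapshot(n)[:,:,::-1])
    print(vision.camera_model(n))
s=manip.sense();print(s)
E
```

```text
pics
{'camera_matrix': array([[506.5695555 ,   0.        , 318.13983049],
       [  0.        , 506.5695555 , 235.17997276],
       [  0.        ,   0.        ,   1.        ]]), 'D': array([-0.1217917,  0.       ,  0.       ,  0.       ,  0.       ]), 'rvec': array([ 2.13510068, -2.11369575,  0.18185981]), 'tvec': array([0.00406523, 0.54426013, 1.27073335])}
{'camera_matrix': array([[473.20794207,   0.        , 318.5309901 ],
       [  0.        , 473.20794207, 238.44368567],
       [  0.        ,   0.        ,   1.        ]]), 'D': array([-0.06423397,  0.        ,  0.        ,  0.        ,  0.        ]), 'rvec': array([ 2.21517955, -0.07507752,  0.05480847]), 'tvec': array([-0.53650818,  0.07130337,  1.20979929])}
{'t': 0.1, 'q': array([-1.31149023e+00,  5.28351665e-01,  1.43375524e+00, -1.12475885e-05,
        1.18142016e+00, -1.78496886e-01]), 'qd': array([-0.00137329, -0.00308331, -0.00272983, -0.00227334, -0.00032433,
        0.0012021 ]), 'tau': array([ 2.00428221e-04, -4.43301594e+01, -1.78586555e+01, -2.35101197e-04,
        3.87265711e-03, -3.87881300e-06]), 'tcp_pos': array([ 0.26481078, -0.56534911,  0.1952508 ]), 'tool_rot': array([ 9.76135666e-01,  2.17159448e-01, -4.42656226e-05, -9.66210444e-04]), 'force': array([-0.4020141 , -0.29092798, -0.02491984]), 'ft_torque': array([-0.01939866, -0.01735915, -0.02711073]), 'gripper_force': 0.0, 'finger_gap': 0.9962958373555922}
```

View pics/top0.png

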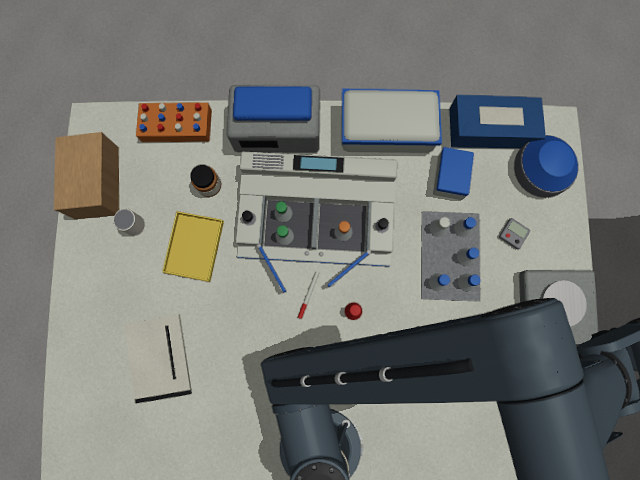

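View pics/side0.png

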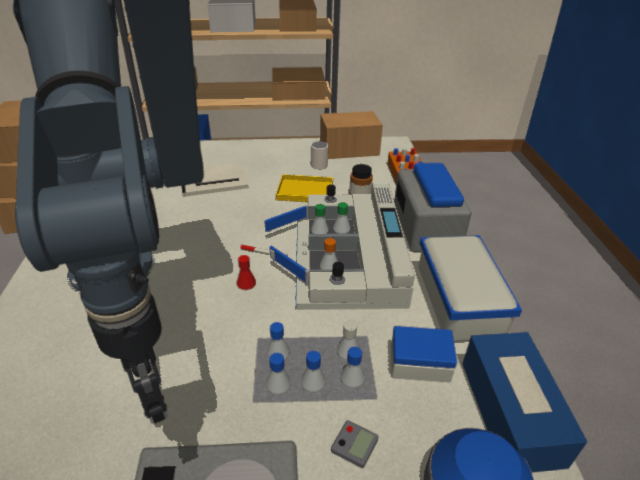

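The top view shows green caps at (281,209) and (282,233) in the left bay, and orange at (344,228) in the right bay. On the mat the blue caps are at (469,224), (472,254), (443,281) and (473,281), with white at (444,223). The red flask at (354,311) is a decoy. The yellow tray is at (193,247) and the left knob at (247,216). The side view shows the same things.

```bash
cat > h.py <<'E'
import numpy as np, cv2
from station import manip, vision
M={n:vision.camera_model(n) for n in("top","side")}
def ray(n,p):
    m=M[n];u=cv2.undistortPoints(np.array([[p]],float),m["camera_matrix"],m["D"])[0,0]
    R=cv2.Rodrigues(m["rvec"])[0];return -R.T@m["tvec"],R.T@np.array([u[0],u[1],1])
def plane(n,p,z):
    c,d=ray(n,p);return c+d*(z-c[2])/d[2]
def tri(pt,ps):
    (a,d),(b,e)=ray("top",pt),ray("side",ps)
    s=np.linalg.lstsq(np.c_[d,-e],b-a,rcond=None)[0]
    x,y=a+d*s[0],b+e*s[1];return (x+y)/2,np.linalg.norm(x-y)
def proj(n,X):
    m=M[n];return cv2.projectPoints(np.array([X],float),m["rvec"],m["tvec"],m["camera_matrix"],m["D"])[0][0,0]
HSV=dict(blue=((100,150,60),(125,255,255)),green=((50,100,50),(80,255,255)),orange=((8,170,120),(17,255,255)),yellow=((20,150,80),(32,255,255)),black=((0,0,0),(180,255,45)))
def blobs(img,c,lo=40,hi=1000,roi=None):
    k=cv2.inRange(cv2.cvtColor(img,cv2.COLOR_RGB2HSV),*map(np.array,HSV[c]))
    if roi: z=np.zeros_like(k);x0,y0,x1,y1=roi;z[y0:y1,x0:x1]=k[y0:y1,x0:x1];k=z
    n,l,s,ce=cv2.connectedComponentsWithStats(k)
    return [(ce[i].round(1),int(s[i,4])) for i in range(1,n) if lo<=s[i,4]<=hi],k
def save(n,name,box=None,f=1):
    im=vision.snapshot(n)[:,:,::-1]
    if box: im=im[box[1]:box[3],box[0]:box[2]]
    cv2.imwrite(f"pics/{name}.png",cv2.resize(im,None,fx=f,fy=f,interpolation=cv2.INTER_CUBIC))
E
python3 - <<'E'
from h import *
T=vision.snapshot("top");S=vision.snapshot("side")
roiT=dict(blue=(420,210,490,300),green=(230,190,330,250),orange=(320,210,365,250),black=(230,200,395,235))
roiS=dict(blue=(250,310,380,390),green=(300,190,370,240),orange=(310,230,345,260),black=(320,180,350,290))
from itertools import product
for c in roiT:
    bt=blobs(T,c,20,400,roiT[c])[0];bs=blobs(S,c,20,400,roiS[c])[0]
    print(c,bt,bs)
    for (p,_),(q,_) in product(bt,bs):
        X,e=tri(p,q)
        if e<.008 and .04<X[2]<.13: print(p,q,X.round(4),round(e,4))
b,k=blobs(T,"yellow",300,9000,(150,200,230,290));print(b)
c=max(cv2.findContours(k,0,2)[0],key=cv2.contourArea);r=cv2.boxPoints(cv2.minAreaRect(c))
for p in r: print("tray",p,plane("top",p,.022).round(4))
for p in [(421,213),(478,213),(480,299),(421,300)]: print("mat",plane("top",p,.003).round(4))
b,k=blobs(T,"blue",60,600,(250,240,372,298));
for c in cv2.findContours(k,0,2)[0]:
    if cv2.contourArea(c)>60:
        for p in cv2.boxPoints(cv2.minAreaRect(c)): print("door",p,plane("top",p,.065).round(4))
E
```

```text
blue [(array([470.1, 222.3]), 81), (array([473.3, 252.6]), 82), (array([443.6, 279.5]), 90), (array([474.3, 279.7]), 88)] [(array([276.5, 330.5]), 169), (array([354.1, 355.5]), 209), (array([313.1, 359.7]), 209), (array([276.6, 362. ]), 211)]
[470.1 222.3] [354.1 355.5] [ 0.577  -0.3839  0.0737] 0.0007
[473.3 252.6] [313.1 359.7] [ 0.498  -0.3889  0.0737] 0.0001
[443.6 279.5] [276.5 330.5] [ 0.4291 -0.3099  0.072 ] 0.0006
[474.3 279.7] [276.6 362. ] [ 0.4289 -0.3891  0.0725] 0.0006
green [(array([280.8, 206.5]), 95), (array([282.1, 230.7]), 99)] [(array([342.4, 208.4]), 107), (array([319.5, 209.9]), 111)]
[280.8 206.5] [342.4 208.4] [0.6104 0.1056 0.0858] 0.0015
[282.1 230.7] [319.5 209.9] [0.5475 0.1007 0.0863] 0.0011
orange [(array([342.7, 225.4]), 42)] [(array([329.9, 243.3]), 89)]
[342.7 225.4] [329.9 243.3] [ 0.5616 -0.0527  0.0901] 0.0018
black [(array([310.3, 218.7]), 99), (array([363.3, 219.7]), 92), (array([247. , 215.9]), 93), (array([272.3, 214.6]), 29), (array([381.8, 223.3]), 66), (array([331.6, 231.7]), 22)] [(array([330.9, 190.2]), 66), (array([337.6, 269. ]), 140)]
[2
[... 176 characters left out ...]
[0.4462 0.4234 0.022 ]
tray [176.12941 209.91766] [0.6151 0.3962 0.022 ]
tray [223.24706 220.38824] [0.587  0.2653 0.022 ]
tray [209.50587 282.22354] [0.4203 0.2948 0.022 ]
mat [ 0.6166 -0.2701  0.003 ]
mat [ 0.6185 -0.4285  0.003 ]
mat [ 0.3834 -0.424   0.003 ]
mat [ 0.3805 -0.2645  0.003 ]
door [326.98972 283.7732 ] [ 0.4165 -0.0143  0.065 ]
door [365.44125 252.10722] [ 0.4984 -0.1121  0.065 ]
door [367.37527 254.45569] [ 0.4924 -0.117   0.065 ]
door [328.92374 286.12164] [ 0.4106 -0.0193  0.065 ]
door [258.27695 247.98462] [0.5064 0.1627 0.065 ]
door [261.6154 246.0769] [0.5115 0.1543 0.065 ]
door [286.4769 289.5846] [0.4007 0.088  0.065 ]
door [283.13846 291.4923 ] [0.3958 0.0963 0.065 ]
```

Run:
```python
import cv2
a=cv2.imread("pics/top0.png")[185:305,225:405]
cv2.imwrite("pics/crop1.png",cv2.resize(a,None,fx=4.4,fy=4.4,interpolation=cv2.INTER_CUBIC))
```

```text
(no output)
```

View pics/crop1.png

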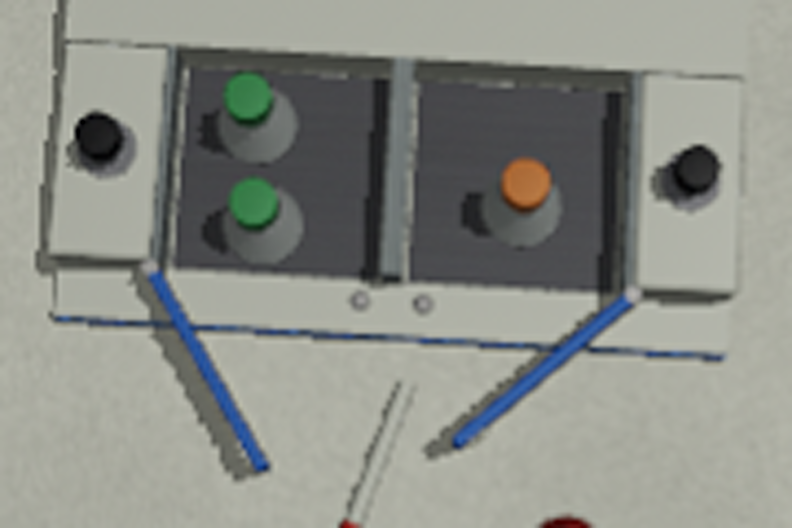

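Emit:
drive_tool --deltas '[[[0,0,-5,0.11],[0,0,-10,0.22],[0,0,-10,0.33],[0,0,-10,0.438],[0,0,-10,0.438]]]' --jaw 60 --force 50

```text
t: 0.62
tcp_pos: [0.2649, -0.5658, 0.206]
tool_rot: [1.0, -0.001, -0.0, -0.0]
force: [0.2, 0.4, -0.2]
finger_gap: 0.703
gripper_force: 0.0
```

Emit:
drive_tool --deltas '[[[15,-35,0,0],[30,-70,0,0],[45,-105,0,0],[60,-140,0,0],[75,-175,0,0]]]'

```text
t: 1.03
tcp_pos: [0.3402, -0.3893, 0.2059]
tool_rot: [1.0, 0.001, -0.0, -0.0]
force: [0.0, -0.2, 0.2]
finger_gap: 0.696
gripper_force: 0.0
```

Emit:
drive_tool --deltas '[[[14,-33,0,0],[28,-66,0,0],[42,-99,0,0],[56,-132,0,0],[70,-165,0,0]]]'

```text
t: 1.45
tcp_pos: [0.4104, -0.2244, 0.2062]
tool_rot: [1.0, 0.001, 0.0, 0.0]
force: [0.5, 0.1, -1.2]
finger_gap: 0.702
gripper_force: 0.0
```

Emit:
drive_tool --deltas '[[[14,-33,0,0],[28,-66,0,0],[42,-99,0,0],[56,-132,0,0],[70,-165,0,0]]]'

```text
t: 1.87
tcp_pos: [0.4804, -0.0593, 0.2062]
tool_rot: [1.0, 0.001, 0.0, 0.0]
force: [0.4, -0.4, 0.2]
finger_gap: 0.699
gripper_force: 0.0
```

Emit:
drive_tool --deltas '[[[14,-33,0,0],[28,-66,0,0],[42,-99,0,0],[56,-132,0,0],[67,-160,0,0]]]'

```text
t: 2.28
tcp_pos: [0.5478, 0.1013, 0.2061]
tool_rot: [1.0, 0.002, 0.0, -0.0]
force: [0.9, -0.7, -0.3]
finger_gap: 0.702
gripper_force: 0.0
```

Emit:
drive_tool --deltas '[[[0,0,20,0],[0,0,50,0],[0,0,80,0],[0,0,80,0],[0,0,80,0]]]'

```text
t: 2.7
tcp_pos: [0.5457, 0.099, 0.1249]
tool_rot: [1.0, 0.001, -0.002, -0.0]
force: [-0.6, -0.2, 0.6]
finger_gap: 0.705
gripper_force: 0.0
```

Run:
```python
from h import *
print(manip.sense()["tcp_pos"]);save("side","s1",(250,130,410,250),4.5)
```

```text
[0.54574906 0.09900689 0.12490557]
```

View pics/s1.png

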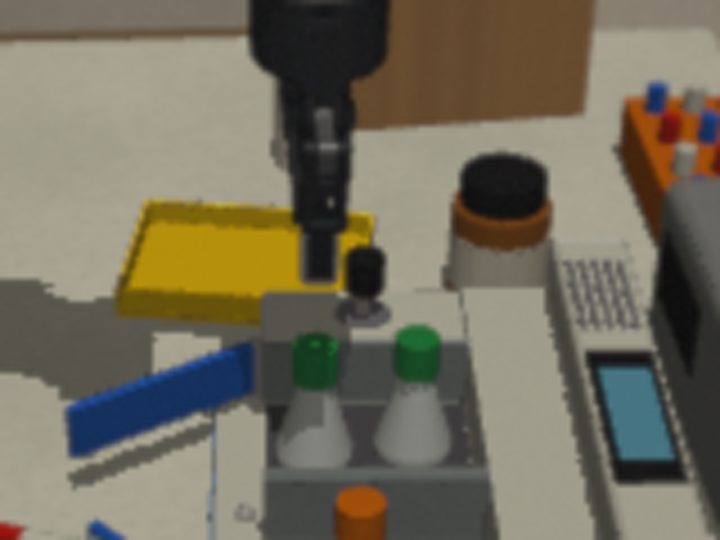

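The gripper is straight above the front green cap at (315,360), clear of its neighbours, so I'm descending to grip.

Emit:
drive_tool --deltas '[[[1,-1,20,0],[1,-1,40,0],[1,-1,50,0],[1,-1,51,0],[1,-1,51,0]]]'

```text
t: 3.17
tcp_pos: [0.5488, 0.0997, 0.076]
tool_rot: [1.0, -0.0, 0.001, 0.0]
force: [-0.0, -0.1, 0.6]
finger_gap: 0.705
gripper_force: 0.0
```

Emit:
drive_tool --deltas '[[[0,0,0,0],[0,0,0,0],[0,0,0,0],[0,0,0,0],[0,0,0,0]]]' --jaw 15 --force 50

```text
t: 3.58
tcp_pos: [0.5484, 0.0999, 0.0756]
tool_rot: [1.0, -0.0, 0.0, -0.0]
force: [0.4, -0.5, -0.2]
finger_gap: 0.177
gripper_force: 0.0
```

Emit:
drive_tool --deltas '[[[0,0,-5,0],[0,0,-20,0],[0,0,-50,0],[0,0,-80,0],[0,0,-110,0]]]'

```text
t: 4.0
tcp_pos: [0.5476, 0.0999, 0.1864]
tool_rot: [1.0, -0.0, -0.001, -0.0]
force: [0.4, -0.3, -0.6]
finger_gap: 0.177
gripper_force: 0.0
```

Emit:
drive_tool --deltas '[[[0,0,-10,0],[0,0,-10,0],[0,0,-10,0]]]'

```text
t: 4.25
tcp_pos: [0.5478, 0.0999, 0.1952]
tool_rot: [1.0, -0.0, 0.0, -0.0]
force: [-0.4, -0.0, -0.7]
finger_gap: 0.18
gripper_force: 0.0
```

Run:
```python
from h import *
S=vision.snapshot("side");T=vision.snapshot("top")
print(blobs(T,"green",10,400,(230,190,330,250))[0],blobs(S,"green",10,400,(300,130,370,250))[0])
im=S[:,:,::-1][120:250,240:400];cv2.imwrite("pics/s2.png",cv2.resize(im,None,fx=4.5,fy=4.5,interpolation=cv2.INTER_CUBIC))
print(proj("side",manip.sense()["tcp_pos"]))
```

```text
[] [(array([342.3, 208.4]), 108), (array([319.5, 209.9]), 112)]
[319.94845676 175.09643383]
```

View pics/s2.png

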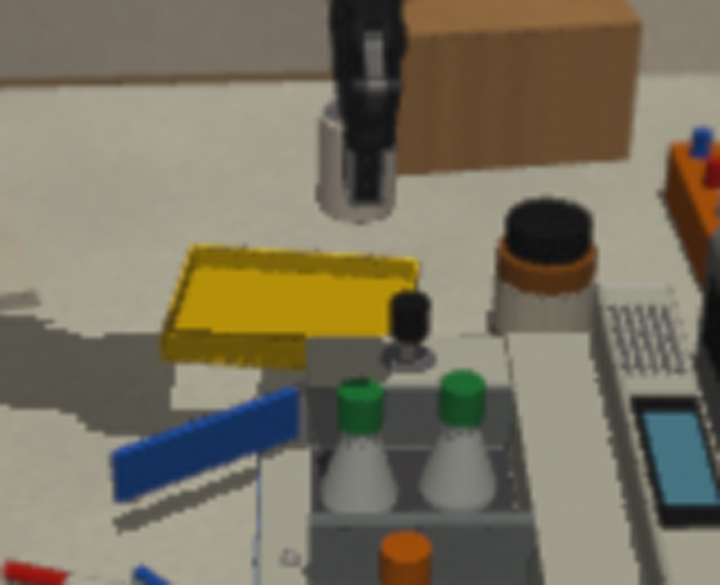

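The flask is unmoved at crop (360,405). The finger tip shows at px (320,165), but the reported TCP projects to (320,175), so the tool is really higher or further left than reported. I'm checking with the top view.

Run:
```python
from h import *
s=manip.sense();p=s["tcp_pos"];print(p,s["q"])
print("top proj",proj("top",p),"z+.02",proj("top",p+[0,0,.02]), "side +20z",proj("side",p+[0,0,.02]),"side +20y",proj("side",p+[0,.02,0]))
T=vision.snapshot("top")[:,:,::-1].copy()
im=T[150:330,180:420];cv2.imwrite("pics/t2.png",cv2.resize(im,None,fx=3.3,fy=3.3,interpolation=cv2.INTER_CUBIC))
```

```text
[0.54663722 0.09992305 0.19345171] [-2.02787539e-02  4.39126096e-01  1.60820897e+00 -4.44430672e-05
  1.09790405e+00  1.55075575e+00]
top proj [278.90482559 222.74219274] z+.02 [278.18028416 220.97943839] side +20z [320.06129367 168.17172117] side +20y [319.35947913 171.29727351]
```

View pics/t2.png

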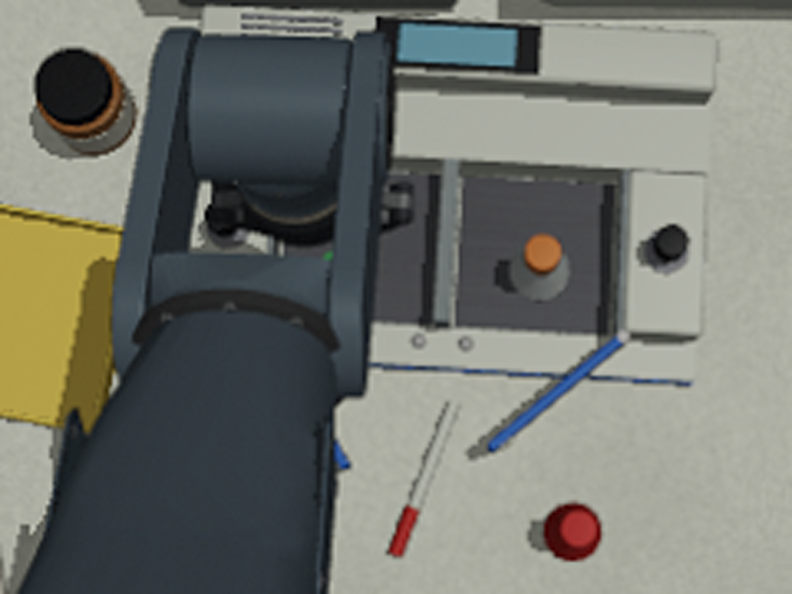

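Run:
```python
from h import *
p=manip.sense()["tcp_pos"]
for z in (.22,.27,.3): print(z,plane("top",(301,212),z),plane("top",(305,212),z))
p0=np.array([.265,-.5655,.1955]);d=np.array([np.sin(.438),-np.cos(.438),0])
for k in(-.05,0,.05): print(proj("side",p0+d*k+[0,0,.013]),proj("side",p0+d*k+[0,0,.04]),proj("side",p0+d*k+[0,.05,.013]))
im=cv2.imread("pics/side0.png")[330:450,90:210];a=cv2.resize(im,None,fx=4,fy=4,interpolation=cv2.INTER_CUBIC)
S=vision.snapshot("side")[:,:,::-1][80:200,260:380];b=cv2.resize(S,None,fx=3,fy=4,interpolation=cv2.INTER_CUBIC)
cv2.imwrite("pics/c3.png",np.hstack([a,b[:480,:320]]))
```

```text
0.22 [0.56665647 0.04771931 0.22      ] [0.56673664 0.0385901  0.22      ]
0.27 [0.55526702 0.04551921 0.27      ] [0.55534363 0.03679495 0.27      ]
0.3 [0.54843334 0.04419915 0.3       ] [0.54850782 0.03571786 0.3       ]
[147.13325114 380.19321614] [143.12295942 368.68862459] [153.69737035 353.46705598]
[155.81048097 406.38177688] [151.77922836 394.98627824] [162.15677504 376.97785675]
[165.51333156 435.30259594] [161.49157297 424.12552043] [171.55322072 402.84194902]
```

View pics/c3.png

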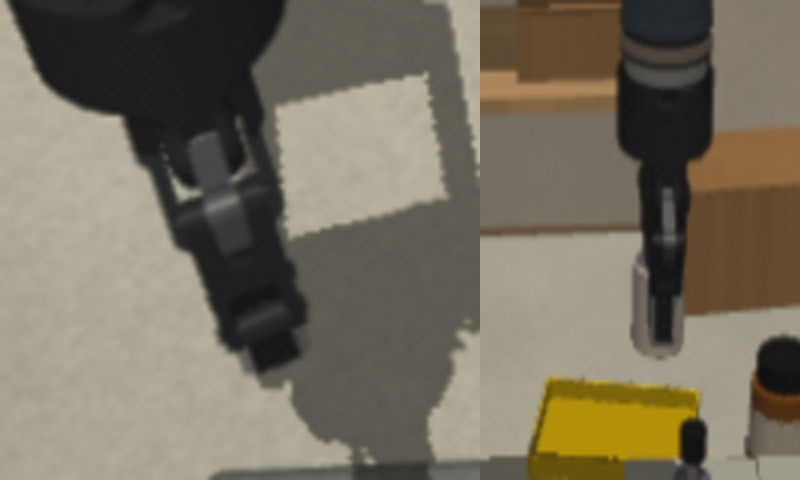

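The start pose and the present one agree: the real finger tips sit about 30–37 mm above the reported TCP, with x and y right. I'm going down that much deeper, with enough room on either side.

Emit:
drive_tool --deltas '[[[0,0,0,0],[0,0,20,0],[0,0,50,0],[0,0,80,0],[0,0,95,0]]]' --jaw 60

```text
t: 4.87
tcp_pos: [0.5456, 0.0999, 0.0964]
tool_rot: [1.0, -0.0, -0.003, -0.0]
force: [-0.6, -0.1, -0.1]
finger_gap: 0.708
gripper_force: 0.0
```

Emit:
drive_tool --deltas '[[[0,0,25,0],[0,0,45,0],[0,0,57,0],[0,0,62,0],[0,0,62,0]]]'

```text
t: 5.28
tcp_pos: [0.5468, 0.0999, 0.0363]
tool_rot: [1.0, -0.0, -0.002, -0.0]
force: [0.6, -1.1, -0.2]
finger_gap: 0.706
gripper_force: 0.0
```

Emit:
drive_tool --deltas '[[[0,0,0,0],[0,0,0,0],[0,0,0,0],[0,0,0,0],[0,0,0,0]]]' --jaw 15 --force 40

```text
t: 5.7
tcp_pos: [0.5492, 0.1, 0.0392]
tool_rot: [1.0, -0.0, 0.001, -0.0]
force: [0.5, 0.0, 3.8]
finger_gap: 0.318
gripper_force: 39.4
```

Run:
```python
from h import *
s=manip.sense();print(s["tcp_pos"],s["finger_gap"],s["gripper_force"]);save("side","s4",(250,130,410,250),4.5)
```

```text
[0.54915704 0.09996227 0.03922677] 0.3177263490074505 39.4474858045578
```

View pics/s4.png

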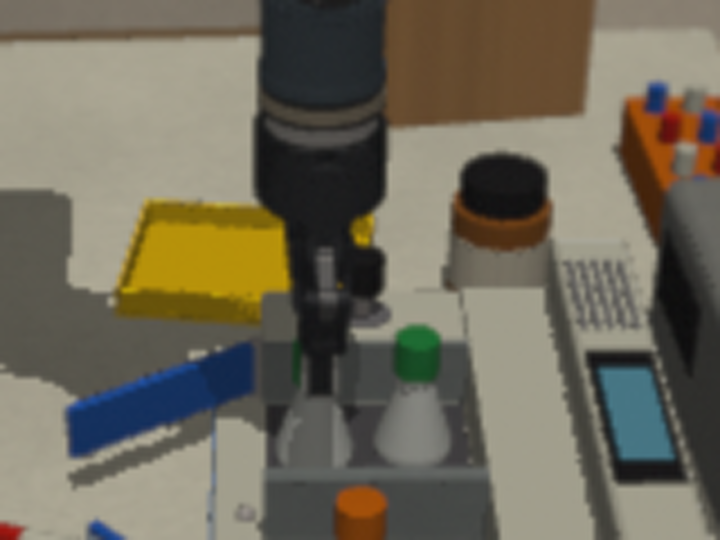

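Gripped at 27 mm, the cap width, and the tip is just below the cap's underside, so the real offset is about 30 mm. I'm carrying it to the tray.

Emit:
drive_tool --deltas '[[[0,0,-10,0],[0,0,-35,0],[0,0,-65,0],[0,0,-95,0],[0,0,-112,0]]]'

```text
t: 6.17
tcp_pos: [0.5492, 0.0999, 0.1535]
tool_rot: [1.0, -0.0, 0.002, 0.0]
force: [0.6, -0.4, -0.3]
finger_gap: 0.31
gripper_force: 39.5
```

Emit:
drive_tool --deltas '[[[-7,-25,0,0],[-17,-60,0,0],[-27,-95,0,0],[-37,-130,0,0],[-47,-165,0,0]]]'

```text
t: 6.58
tcp_pos: [0.5, 0.266, 0.1507]
tool_rot: [1.0, -0.0, -0.0, 0.0]
force: [0.3, 0.9, -1.4]
finger_gap: 0.314
gripper_force: 39.5
```

Emit:
drive_tool --deltas '[[[-10,-30,0,0],[-17,-60,0,0],[-22,-80,0,0],[-23,-86,0,0],[-23,-86,0,0]]]'

```text
t: 7.0
tcp_pos: [0.4773, 0.3522, 0.1503]
tool_rot: [1.0, 0.001, -0.0, 0.0]
force: [-0.1, -0.5, -1.8]
finger_gap: 0.314
gripper_force: 39.5
```

Emit:
drive_tool --deltas '[[[0,0,30,0],[0,0,65,0],[0,0,95,0],[0,0,105,0],[0,0,105,0]]]'

```text
t: 7.42
tcp_pos: [0.4763, 0.3484, 0.0425]
tool_rot: [1.0, -0.001, -0.003, 0.002]
force: [0.6, -0.4, -0.5]
finger_gap: 0.314
gripper_force: 39.5
```

Run:
```python
from h import *
s=manip.sense();print(s["tcp_pos"],s["finger_gap"],s["gripper_force"]);save("side","s5",(240,120,400,240),4.5)
```

```text
[0.47633863 0.34840611 0.04247953] 0.31445572017559603 39.5489627122879
```

View pics/s5.png

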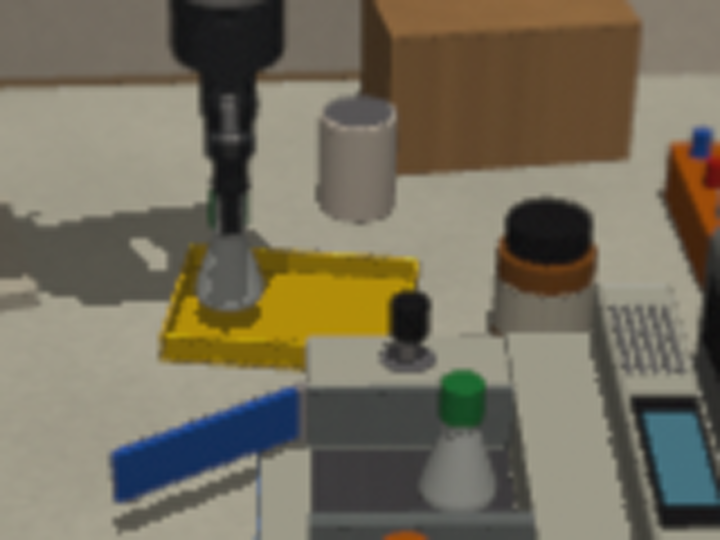

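The flask hangs upright over the tray's near-left end at crop (230,290). I'm lowering it, releasing, and going for the rear green.

Emit:
drive_tool --deltas '[[[0,0,8,0],[0,0,14,0],[0,0,19,0],[0,0,21,0],[0,0,21,0]]]'

```text
t: 7.88
tcp_pos: [0.4781, 0.3509, 0.0241]
tool_rot: [1.0, -0.0, -0.0, 0.0]
force: [1.0, -0.1, -0.2]
finger_gap: 0.315
gripper_force: 39.5
```

Emit:
drive_tool --deltas '[[[0,0,0,0],[0,0,0,0],[0,0,0,0],[0,0,0,0],[0,0,0,0]]]' --jaw 50

```text
t: 8.3
tcp_pos: [0.4783, 0.3511, 0.0244]
tool_rot: [1.0, -0.0, 0.0, -0.0]
force: [-1.0, 0.7, -0.2]
finger_gap: 0.588
gripper_force: 0.0
```

Emit:
drive_tool --deltas '[[[0,0,-20,0],[0,0,-55,0],[0,0,-90,0],[0,0,-115,0],[0,0,-120,0]]]'

```text
t: 8.72
tcp_pos: [0.4813, 0.3526, 0.1493]
tool_rot: [1.0, -0.0, 0.004, -0.002]
force: [0.5, 0.4, -0.4]
finger_gap: 0.588
gripper_force: 0.0
```

Emit:
drive_tool --deltas '[[[12,22,0,0],[30,55,0,0],[50,90,0,0],[70,125,0,0],[85,160,0,0]]]'

```text
t: 9.13
tcp_pos: [0.5642, 0.1894, 0.1436]
tool_rot: [1.0, 0.0, 0.0, 0.0]
force: [0.1, -0.2, -0.5]
finger_gap: 0.586
gripper_force: 0.0
```

Emit:
drive_tool --deltas '[[[19,35,0,0],[35,65,0,0],[46,84,0,0],[46,84,0,0],[46,84,0,0]]]'

```text
t: 9.55
tcp_pos: [0.6091, 0.1056, 0.1432]
tool_rot: [1.0, -0.002, -0.001, -0.0]
force: [-0.0, 0.2, 0.7]
finger_gap: 0.591
gripper_force: 0.0
```

Run:
```python
from h import *
s=manip.sense();print(s["tcp_pos"],s["finger_gap"])
print(blobs(vision.snapshot("side"),"green",20,400,(250,100,400,250))[0])
```

```text
[0.60905311 0.10558654 0.14319209] 0.5910896135952577
[(array([291. , 170.6]), 67), (array([342.4, 208.3]), 109)]
```

Emit:
drive_tool --deltas '[[[1,0,30,0],[1,0,60,0],[1,0,90,0],[1,0,106,0],[1,0,106,0]]]'

```text
t: 10.02
tcp_pos: [0.6052, 0.1087, 0.0338]
tool_rot: [1.0, 0.001, -0.005, -0.0]
force: [-0.5, -1.3, -0.0]
finger_gap: 0.59
gripper_force: 0.0
```

Emit:
drive_tool --deltas '[[[0,0,0,0],[0,0,0,0],[0,0,0,0],[0,0,0,0],[0,0,0,0]]]' --jaw 15

```text
t: 10.43
tcp_pos: [0.6109, 0.1071, 0.0394]
tool_rot: [1.0, -0.0, 0.001, -0.0]
force: [-0.3, -0.6, -1.3]
finger_gap: 0.317
gripper_force: 39.3
```

Emit:
drive_tool --deltas '[[[0,0,-10,0],[0,0,-35,0],[0,0,-65,0],[0,0,-95,0],[0,0,-112,0]]]'

```text
t: 10.85
tcp_pos: [0.612, 0.1069, 0.1547]
tool_rot: [1.0, -0.0, 0.003, -0.0]
force: [0.5, -0.7, -0.9]
finger_gap: 0.316
gripper_force: 39.4
```

Emit:
drive_tool --deltas '[[[-6,-25,0,0],[-13,-60,0,0],[-21,-95,0,0],[-29,-130,0,0],[-37,-165,0,0]]]'

```text
t: 11.27
tcp_pos: [0.5728, 0.2732, 0.1515]
tool_rot: [1.0, -0.001, 0.001, -0.0]
force: [0.7, 0.4, -0.6]
finger_gap: 0.315
gripper_force: 39.6
```

Emit:
drive_tool --deltas '[[[-8,-30,0,0],[-14,-55,0,0],[-17,-68,0,0],[-17,-68,0,0],[-17,-68,0,0]]]'

```text
t: 11.68
tcp_pos: [0.5562, 0.3397, 0.1506]
tool_rot: [1.0, 0.001, 0.0, 0.0]
force: [1.0, 0.1, -0.7]
finger_gap: 0.314
gripper_force: 39.6
```

Emit:
drive_tool --deltas '[[[0,0,30,0],[0,0,65,0],[0,0,95,0],[0,0,100,0],[0,0,100,0]]]'

```text
t: 12.1
tcp_pos: [0.555, 0.3373, 0.0479]
tool_rot: [1.0, -0.001, -0.003, 0.001]
force: [-0.5, 0.2, 0.5]
finger_gap: 0.316
gripper_force: 39.6
```

Emit:
drive_tool --deltas '[[[0,0,10,0],[0,0,18,0],[0,0,24,0],[0,0,26,0],[0,0,26,0]]]'

```text
t: 12.52
tcp_pos: [0.5561, 0.3399, 0.0241]
tool_rot: [1.0, -0.0, -0.0, 0.0]
force: [-0.2, -0.1, -1.4]
finger_gap: 0.314
gripper_force: 39.6
```

Emit:
drive_tool --deltas '[[[0,0,0,0],[0,0,0,0],[0,0,0,0],[0,0,0,0],[0,0,0,0]]]' --jaw 50

```text
t: 12.93
tcp_pos: [0.5564, 0.3401, 0.0245]
tool_rot: [1.0, -0.0, 0.0, -0.0]
force: [-0.1, 0.5, -0.6]
finger_gap: 0.583
gripper_force: 0.0
```

Emit:
drive_tool --deltas '[[[0,0,-20,0],[0,0,-55,0],[0,0,-90,0],[0,0,-115,0],[0,0,-120,0]]]'

```text
t: 13.35
tcp_pos: [0.5596, 0.3414, 0.15]
tool_rot: [1.0, -0.0, 0.005, -0.002]
force: [0.1, 0.2, 0.3]
finger_gap: 0.584
gripper_force: 0.0
```

Emit:
drive_tool --deltas '[[[-6,30,0,0],[-13,65,0,0],[-20,100,0,0],[-27,135,0,0],[-34,170,0,0]]]'

```text
t: 13.77
tcp_pos: [0.5209, 0.1686, 0.1435]
tool_rot: [1.0, 0.0, -0.001, 0.0]
force: [0.0, -0.3, 0.6]
finger_gap: 0.586
gripper_force: 0.0
```

Emit:
drive_tool --deltas '[[[-7,35,0,0],[-14,70,0,0],[-21,105,0,0],[-27,140,0,0],[-34,175,0,0]]]'

```text
t: 14.18
tcp_pos: [0.4872, -0.0065, 0.1437]
tool_rot: [1.0, 0.0, -0.0, -0.0]
force: [1.1, -0.2, -0.5]
finger_gap: 0.589
gripper_force: 0.0
```

Emit:
drive_tool --deltas '[[[-7,35,0,0],[-14,70,0,0],[-21,105,0,0],[-27,140,0,0],[-27,140,0,0]]]'

```text
t: 14.6
tcp_pos: [0.4612, -0.1512, 0.144]
tool_rot: [1.0, -0.003, 0.001, 0.002]
force: [0.1, 0.6, -0.1]
finger_gap: 0.58
gripper_force: 0.0
```

```bash
cat > look.py <<'E'
from h import *
from itertools import product
def look():
    T=vision.snapshot("top");S=vision.snapshot("side")
    for c,rt,rs in (("blue",(230,190,500,310),(220,180,420,400)),("green",(150,190,330,285),(230,120,400,250))):
        bt=blobs(T,c,25,170,rt)[0];bs=blobs(S,c,35,300,rs)[0]
        print(c,"side",[(p.tolist(),a) for p,a in bs])
        for (p,_),(q,_) in product(bt,bs):
            X,e=tri(p,q)
            if e<.005 and .06<X[2]<.1: print(p,q,X.round(4),round(e,4))
    s=manip.sense();print("tcp",s["tcp_pos"].round(4),s["finger_gap"].round(3))
if __name__=="__main__": look()
E
python3 look.py
```

```text
blue side [([301.0, 212.7], 97), ([272.7, 222.7], 154), ([276.6, 330.4], 168), ([354.1, 355.5], 209), ([313.1, 359.7], 209), ([276.6, 361.9], 212)]
[469.6 222.7] [354.1 355.5] [ 0.5767 -0.383   0.0723] 0.0003
[472.7 253.1] [313.1 359.7] [ 0.4975 -0.3878  0.0721] 0.0011
[443.6 279.5] [276.6 330.4] [ 0.4292 -0.3099  0.0722] 0.0008
[474.  279.8] [276.6 361.9] [ 0.4288 -0.3885  0.0719] 0.0008
green side [([316.1, 172.0], 72)]
[191.2 228.3] [316.1 172. ] [0.555  0.3386 0.0703] 0.0007Traceback (most recent call last):
  File "look.py", line 12, in <module>
    if __name__=="__main__": look()
                             ~~~~^^
  File "look.py", line 11, in look
    s=manip.sense();print("tcp",s["tcp_pos"].round(4),s["finger_gap"].round(3))
                                                      ^^^^^^^^^^^^^^^^^^^^^
AttributeError: 'float' object has no attribute 'round'
```

Emit:
drive_tool --deltas '[[[-7,35,0,0],[-15,75,0,0],[-23,115,0,0],[-32,150,0,0],[-32,160,0,0]]]'

```text
t: 15.12
tcp_pos: [0.429, -0.3088, 0.144]
tool_rot: [1.0, -0.001, 0.0, 0.001]
force: [0.7, -0.1, 0.9]
finger_gap: 0.586
gripper_force: 0.0
```

Emit:
drive_tool --deltas '[[[0,0,25,0],[0,0,55,0],[0,0,85,0],[0,0,105,0],[0,0,115,0]]]'

```text
t: 15.53
tcp_pos: [0.428, -0.3014, 0.0264]
tool_rot: [1.0, 0.001, -0.002, -0.002]
force: [-0.5, 0.6, -0.4]
finger_gap: 0.583
gripper_force: 0.0
```

Emit:
drive_tool --deltas '[[[0,0,6,0],[0,0,6,0]]]'

```text
t: 15.7
tcp_pos: [0.4291, -0.3035, 0.0223]
tool_rot: [1.0, 0.001, -0.001, -0.001]
force: [-0.7, 0.9, 0.1]
finger_gap: 0.581
gripper_force: 0.0
```

Emit:
drive_tool --deltas '[[[0,0,0,0],[0,0,0,0],[0,0,0,0],[0,0,0,0],[0,0,0,0]]]' --jaw 15 --force 50

```text
t: 16.12
tcp_pos: [0.4297, -0.3057, 0.0242]
tool_rot: [1.0, -0.0, 0.001, 0.001]
force: [0.4, -0.4, 5.0]
finger_gap: 0.312
gripper_force: 49.5
```

Emit:
drive_tool --deltas '[[[0,0,-10,0],[0,0,-40,0],[0,0,-75,0],[0,0,-110,0],[0,0,-129,0]]]'

```text
t: 16.53
tcp_pos: [0.43, -0.3062, 0.1563]
tool_rot: [1.0, -0.0, 0.002, 0.002]
force: [-0.3, -0.8, -1.3]
finger_gap: 0.311
gripper_force: 49.3
```

Emit:
drive_tool --deltas '[[[0,0,0,0],[5,-10,0,0],[18,-40,0,0],[32,-75,0,0],[46,-110,0,0]]]'

```text
t: 16.95
tcp_pos: [0.4739, -0.1927, 0.1505]
tool_rot: [1.0, -0.001, -0.002, -0.001]
force: [0.2, -0.2, -0.5]
finger_gap: 0.305
gripper_force: 49.3
```

Emit:
drive_tool --deltas '[[[15,-35,0,0],[30,-70,0,0],[45,-105,0,0],[60,-140,0,0],[75,-175,0,0]]]'

```text
t: 17.37
tcp_pos: [0.5485, -0.017, 0.1501]
tool_rot: [1.0, -0.0, -0.002, -0.001]
force: [0.7, 0.1, -0.8]
finger_gap: 0.315
gripper_force: 49.4
```

Emit:
drive_tool --deltas '[[[15,-35,0,0],[30,-70,0,0],[45,-105,0,0],[60,-135,0,0],[60,-143,0,0]]]'

```text
t: 17.78
tcp_pos: [0.6109, 0.1285, 0.15]
tool_rot: [1.0, 0.002, -0.0, -0.001]
force: [-0.4, -0.4, -0.7]
finger_gap: 0.307
gripper_force: 49.4
```

Emit:
drive_tool --deltas '[[[0,0,0,0],[0,0,10,0],[0,0,20,0],[0,0,30,0]]]'

```text
t: 18.12
tcp_pos: [0.6087, 0.1214, 0.1204]
tool_rot: [1.0, -0.001, -0.001, 0.0]
force: [-1.1, -0.3, -0.1]
finger_gap: 0.312
gripper_force: 49.4
```

Emit:
drive_tool --deltas '[[[0,3,15,0],[0,3,35,0],[0,3,52,0],[0,3,65,0],[0,3,72,0]]]'

```text
t: 18.53
tcp_pos: [0.6077, 0.1182, 0.047]
tool_rot: [1.0, -0.001, -0.003, 0.0]
force: [0.2, -0.5, -0.9]
finger_gap: 0.315
gripper_force: 49.4
```

Emit:
drive_tool --deltas '[[[0,0,3,0],[0,0,5,0],[0,0,5,0],[0,0,5,0]]]'

```text
t: 18.87
tcp_pos: [0.6107, 0.1197, 0.0457]
tool_rot: [1.0, -0.0, 0.001, -0.0]
force: [0.4, -0.3, 0.2]
finger_gap: 0.309
gripper_force: 49.4
```

```bash
sed -i 's/,s\["finger_gap"\].round(3)/,round(s["finger_gap"],3)/' look.py
python3 - <<'E'
from h import *
s=manip.sense();print(s["tcp_pos"],s["finger_gap"],s["force"]);save("side","s6",(250,130,410,250),4.5)
E
```

```text
[0.61067332 0.11969425 0.04574554] 0.3086238762697153 [ 0.38436035 -0.26224587  0.15951248]
```

View pics/s6.png

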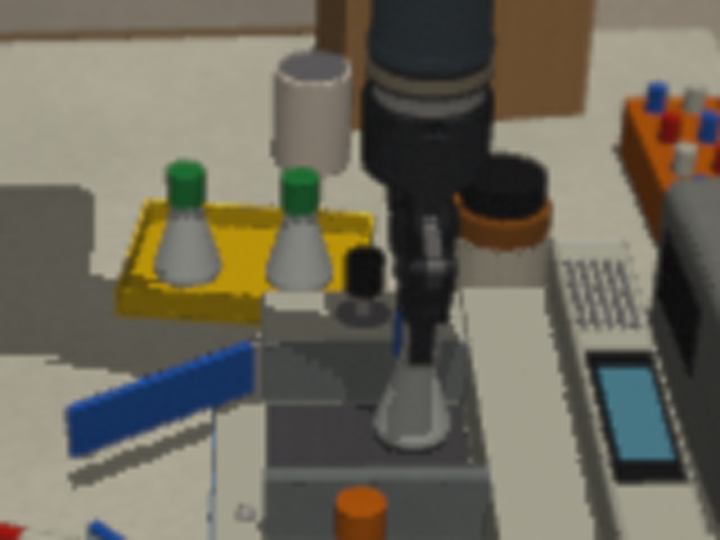

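Both greens stand in the tray at crop (187,280) and (300,285), and the blue flask is just above the bay floor. I'm releasing it and fetching the next blue.

Emit:
drive_tool --deltas '[[[0,0,2,0],[0,0,3,0],[0,0,3,0]]]'

```text
t: 19.17
tcp_pos: [0.6101, 0.12, 0.0423]
tool_rot: [1.0, -0.0, 0.0, 0.0]
force: [-0.2, -0.5, -1.4]
finger_gap: 0.31
gripper_force: 49.4
```

Emit:
drive_tool --deltas '[[[0,0,0,0],[0,0,0,0],[0,0,0,0],[0,0,0,0],[0,0,0,0]]]' --jaw 46

```text
t: 19.58
tcp_pos: [0.6102, 0.1199, 0.0422]
tool_rot: [1.0, -0.0, 0.0, -0.0]
force: [-0.3, 0.0, -0.3]
finger_gap: 0.537
gripper_force: 0.0
```

Emit:
drive_tool --deltas '[[[0,0,-15,0],[0,0,-40,0],[0,0,-70,0],[0,0,-95,0],[0,0,-105,0]]]'

```text
t: 20.0
tcp_pos: [0.6125, 0.12, 0.151]
tool_rot: [1.0, -0.0, 0.003, -0.0]
force: [0.7, -0.1, 0.5]
finger_gap: 0.54
gripper_force: 0.0
```

Emit:
drive_tool --deltas '[[[-10,28,0,0],[-22,62,0,0],[-34,96,0,0],[-46,130,0,0],[-58,164,0,0]]]'

```text
t: 20.42
tcp_pos: [0.5509, -0.0451, 0.1465]
tool_rot: [1.0, 0.0, -0.001, -0.0]
force: [-0.7, 0.5, -0.2]
finger_gap: 0.539
gripper_force: 0.0
```

Emit:
drive_tool --deltas '[[[-12,34,0,0],[-24,68,0,0],[-36,102,0,0],[-48,136,0,0],[-60,170,0,0]]]'

```text
t: 20.83
tcp_pos: [0.4908, -0.2153, 0.1465]
tool_rot: [1.0, -0.0, -0.0, -0.0]
force: [0.4, 0.1, -0.5]
finger_gap: 0.539
gripper_force: 0.0
```

Emit:
drive_tool --deltas '[[[-12,34,0,0],[-24,68,0,0],[-36,102,0,0],[-48,136,0,0],[-62,170,0,0]]]'

```text
t: 21.25
tcp_pos: [0.4291, -0.3853, 0.1464]
tool_rot: [1.0, -0.0, -0.0, -0.0]
force: [0.7, 0.4, -0.4]
finger_gap: 0.539
gripper_force: 0.0
```

Emit:
drive_tool --deltas '[[[0,3,0,0],[0,3,0,0],[0,3,0,0]]]'

```text
t: 21.5
tcp_pos: [0.4294, -0.3862, 0.1463]
tool_rot: [1.0, -0.001, -0.0, -0.001]
force: [0.9, 0.6, 0.2]
finger_gap: 0.536
gripper_force: 0.0
```

```bash
python3 look.py
```

```text
blue side [([341.9, 205.7], 96), ([300.2, 213.7], 102), ([298.8, 270.8], 141), ([354.1, 355.5], 209), ([313.1, 359.7], 209), ([276.5, 361.8], 222)]
[276.  206.8] [341.9 205.7] [0.6099 0.1179 0.0864] 0.0005
[469.5 222.8] [354.1 355.5] [ 0.5766 -0.3828  0.0721] 0.0006
[472.6 253.1] [313.1 359.7] [ 0.4976 -0.3876  0.0719] 0.0011
green side [([316.9, 172.1], 56)]
[191.2 228.4] [316.9 172.1] [0.5562 0.339  0.0694] 0.002
tcp [ 0.4301 -0.3852  0.1466] 0.536
```

Emit:
drive_tool --deltas '[[[0,2,25,0],[0,2,55,0],[0,2,85,0],[0,2,105,0],[0,2,115,0]]]'

```text
t: 22.02
tcp_pos: [0.4294, -0.3856, 0.0294]
tool_rot: [1.0, 0.001, -0.002, -0.002]
force: [0.3, 0.2, 0.8]
finger_gap: 0.541
gripper_force: 0.0
```

Emit:
drive_tool --deltas '[[[0,0,7,0],[0,0,7,0],[0,0,7,0]]]'

```text
t: 22.27
tcp_pos: [0.4307, -0.3891, 0.0258]
tool_rot: [1.0, 0.0, 0.0, 0.0]
force: [0.4, -0.3, 0.0]
finger_gap: 0.537
gripper_force: 0.0
```

Emit:
drive_tool --deltas '[[[0,0,0,0],[0,0,0,0],[0,0,0,0],[0,0,0,0],[0,0,0,0]]]' --jaw 15

```text
t: 22.68
tcp_pos: [0.4307, -0.3897, 0.0265]
tool_rot: [1.0, -0.0, 0.001, 0.001]
force: [0.5, 1.8, 6.4]
finger_gap: 0.309
gripper_force: 49.0
```

Emit:
drive_tool --deltas '[[[0,0,-10,0],[0,0,-40,0],[0,0,-75,0],[0,0,-110,0],[0,0,-127,0]]]'

```text
t: 23.1
tcp_pos: [0.4312, -0.3908, 0.1566]
tool_rot: [1.0, -0.0, 0.002, 0.003]
force: [0.8, -1.0, -1.0]
finger_gap: 0.31
gripper_force: 49.4
```

Emit:
drive_tool --deltas '[[[0,0,0,0],[6,-15,0,0],[20,-48,0,0],[34,-83,0,0],[48,-118,0,0]]]'

```text
t: 23.52
tcp_pos: [0.4768, -0.2683, 0.1501]
tool_rot: [1.0, -0.001, -0.002, -0.002]
force: [0.6, -0.4, -2.2]
finger_gap: 0.312
gripper_force: 49.5
```

Emit:
drive_tool --deltas '[[[14,-35,0,0],[28,-70,0,0],[42,-105,0,0],[56,-140,0,0],[70,-175,0,0]]]'

```text
t: 23.93
tcp_pos: [0.5465, -0.0929, 0.1501]
tool_rot: [1.0, -0.0, -0.002, -0.001]
force: [0.2, -0.3, -1.8]
finger_gap: 0.311
gripper_force: 49.5
```

Emit:
drive_tool --deltas '[[[14,-35,0,0],[28,-70,0,0],[42,-105,0,0],[56,-135,0,0],[59,-150,0,0]]]'

```text
t: 24.35
tcp_pos: [0.607, 0.0587, 0.1499]
tool_rot: [1.0, 0.001, -0.001, -0.001]
force: [-0.2, -0.9, -1.3]
finger_gap: 0.307
gripper_force: 49.4
```

Emit:
drive_tool --deltas '[[[0,0,0,0],[0,0,0,0],[0,0,10,0],[0,0,20,0],[0,0,20,0]]]'

```text
t: 24.77
tcp_pos: [0.6043, 0.0529, 0.1289]
tool_rot: [1.0, -0.001, -0.003, -0.0]
force: [-0.0, 0.3, -2.3]
finger_gap: 0.308
gripper_force: 49.4
```

Emit:
drive_tool --deltas '[[[0,-1,15,0],[0,-1,35,0],[0,-1,55,0],[0,-1,70,0],[0,-1,80,0]]]'

```text
t: 25.18
tcp_pos: [0.6055, 0.0539, 0.0499]
tool_rot: [1.0, -0.001, -0.002, -0.0]
force: [0.6, -0.2, -1.6]
finger_gap: 0.308
gripper_force: 49.4
```

Emit:
drive_tool --deltas '[[[0,0,3,0],[0,0,5,0],[0,0,6,0],[0,0,6,0]]]'

```text
t: 25.52
tcp_pos: [0.6078, 0.0547, 0.0468]
tool_rot: [1.0, -0.0, 0.001, 0.0]
force: [-0.2, -0.4, -2.1]
finger_gap: 0.307
gripper_force: 49.4
```

Emit:
drive_tool --deltas '[[[0,0,2,0],[0,0,3,0],[0,0,3,0]]]'

```text
t: 25.77
tcp_pos: [0.6077, 0.0549, 0.0437]
tool_rot: [1.0, -0.0, 0.001, 0.0]
force: [0.4, -0.5, -1.0]
finger_gap: 0.309
gripper_force: 49.8
```

Emit:
drive_tool --deltas '[[[0,0,0,0],[0,0,0,0],[0,0,0,0],[0,0,0,0],[0,0,0,0]]]' --jaw 46

```text
t: 26.18
tcp_pos: [0.6072, 0.0549, 0.0432]
tool_rot: [1.0, -0.0, 0.0, 0.0]
force: [1.4, -0.4, -0.1]
finger_gap: 0.536
gripper_force: 0.0
```

Emit:
drive_tool --deltas '[[[0,0,-15,0],[0,0,-40,0],[0,0,-70,0],[0,0,-95,0],[0,0,-104,0]]]'

```text
t: 26.6
tcp_pos: [0.6096, 0.0548, 0.1511]
tool_rot: [1.0, -0.0, 0.004, 0.0]
force: [0.8, 0.0, 0.7]
finger_gap: 0.541
gripper_force: 0.0
```

Emit:
drive_tool --deltas '[[[-6,25,0,0],[-14,60,0,0],[-22,95,0,0],[-30,130,0,0],[-38,165,0,0]]]'

```text
t: 27.02
tcp_pos: [0.5681, -0.1112, 0.1464]
tool_rot: [1.0, 0.0, -0.001, -0.0]
force: [0.7, -0.6, -0.3]
finger_gap: 0.54
gripper_force: 0.0
```

Emit:
drive_tool --deltas '[[[-9,35,0,0],[-18,70,0,0],[-27,105,0,0],[-36,140,0,0],[-44,175,0,0]]]'

```text
t: 27.43
tcp_pos: [0.5237, -0.2863, 0.1463]
tool_rot: [1.0, -0.0, -0.001, -0.001]
force: [0.8, -0.1, 0.0]
finger_gap: 0.538
gripper_force: 0.0
```

Emit:
drive_tool --deltas '[[[-9,35,0,0],[-18,70,0,0],[-27,95,0,0],[-28,104,0,0],[-28,104,0,0]]]'

```text
t: 27.85
tcp_pos: [0.4961, -0.3915, 0.1463]
tool_rot: [1.0, -0.002, -0.0, 0.0]
force: [0.5, 1.1, -0.8]
finger_gap: 0.541
gripper_force: 0.0
```

```bash
python3 look.py
```

```text
blue side [([342.8, 203.0], 43), ([343.3, 217.5], 109), ([277.8, 220.9], 258), ([281.7, 258.4], 181), ([354.1, 355.5], 209), ([313.1, 359.7], 213)]
[276.  206.7] [342.8 203. ] [0.6101 0.1171 0.0951] 0.0033
[299.5 208.4] [343.3 217.5] [0.6062 0.0575 0.0887] 0.0005
[469.5 222.7] [354.1 355.5] [ 0.5767 -0.3828  0.0721] 0.0003
[469.  254.2] [313.1 359.7] [ 0.497  -0.3806  0.0629] 0.0032
green side []
tcp [ 0.4967 -0.3878  0.1463] 0.541
```

Emit:
drive_tool --deltas '[[[0,0,25,0],[0,0,55,0],[0,0,85,0],[0,0,105,0],[0,0,115,0]]]'

```text
t: 28.37
tcp_pos: [0.4961, -0.3847, 0.029]
tool_rot: [1.0, 0.001, -0.002, -0.003]
force: [0.1, 0.3, 0.0]
finger_gap: 0.541
gripper_force: 0.0
```

Emit:
drive_tool --deltas '[[[0,0,7,0],[0,0,7,0],[0,0,7,0]]]'

```text
t: 28.62
tcp_pos: [0.4979, -0.3889, 0.0259]
tool_rot: [1.0, 0.0, 0.0, 0.0]
force: [0.4, -1.0, 0.3]
finger_gap: 0.54
gripper_force: 0.0
```

Emit:
drive_tool --deltas '[[[0,0,0,0],[0,0,0,0],[0,0,0,0],[0,0,0,0],[0,0,0,0]]]' --jaw 15

```text
t: 29.03
tcp_pos: [0.4978, -0.3897, 0.0266]
tool_rot: [1.0, -0.0, 0.001, 0.001]
force: [-0.1, 1.5, 5.6]
finger_gap: 0.308
gripper_force: 48.9
```

Emit:
drive_tool --deltas '[[[0,0,-10,0],[0,0,-40,0],[0,0,-75,0],[0,0,-110,0],[0,0,-127,0]]]'

```text
t: 29.45
tcp_pos: [0.4983, -0.3908, 0.1569]
tool_rot: [1.0, -0.0, 0.002, 0.003]
force: [1.0, -0.4, -1.2]
finger_gap: 0.31
gripper_force: 49.3
```

Emit:
drive_tool --deltas '[[[0,0,0,0],[2,-20,0,0],[6,-55,0,0],[9,-90,0,0],[13,-125,0,0]]]'

```text
t: 29.87
tcp_pos: [0.5085, -0.2624, 0.1506]
tool_rot: [1.0, -0.001, -0.001, -0.001]
force: [0.1, 0.5, -1.5]
finger_gap: 0.311
gripper_force: 49.3
```

Emit:
drive_tool --deltas '[[[4,-38,0,0],[8,-76,0,0],[12,-114,0,0],[16,-152,0,0],[19,-190,0,0]]]'

```text
t: 30.28
tcp_pos: [0.5278, -0.0721, 0.1508]
tool_rot: [1.0, -0.0, -0.001, -0.0]
force: [1.1, -0.4, -1.5]
finger_gap: 0.313
gripper_force: 49.3
```

Emit:
drive_tool --deltas '[[[4,-38,0,0],[8,-76,0,0],[12,-114,0,0],[16,-152,0,0],[19,-187,0,0]]]'

```text
t: 30.7
tcp_pos: [0.5468, 0.115, 0.1507]
tool_rot: [1.0, 0.0, -0.001, 0.0]
force: [1.3, -1.3, -0.6]
finger_gap: 0.307
gripper_force: 49.3
```

Emit:
drive_tool --deltas '[[[0,-7,0,0],[0,-7,0,0],[0,-7,10,0],[0,-7,20,0],[0,-7,20,0]]]'

```text
t: 31.12
tcp_pos: [0.5458, 0.1182, 0.1292]
tool_rot: [1.0, -0.001, -0.003, 0.0]
force: [-0.4, 0.2, -0.9]
finger_gap: 0.308
gripper_force: 49.5
```

Emit:
drive_tool --deltas '[[[0,0,15,0],[0,0,35,0],[0,0,55,0],[0,0,70,0],[0,0,80,0]]]'

```text
t: 31.53
tcp_pos: [0.5468, 0.1182, 0.05]
tool_rot: [1.0, -0.001, -0.002, 0.0]
force: [0.0, -1.3, -2.1]
finger_gap: 0.31
gripper_force: 49.5
```

Emit:
drive_tool --deltas '[[[0,0,3,0],[0,0,5,0],[0,0,7,0],[0,0,8,0],[0,0,8,0]]]'

```text
t: 31.95
tcp_pos: [0.5486, 0.1199, 0.0447]
tool_rot: [1.0, -0.0, 0.001, -0.0]
force: [0.4, 0.3, -0.8]
finger_gap: 0.31
gripper_force: 49.5
```

Emit:
drive_tool --deltas '[[[0,0,0,0],[0,0,0,0]]]'

```text
t: 32.12
tcp_pos: [0.5485, 0.12, 0.0447]
tool_rot: [1.0, 0.0, 0.001, -0.0]
force: [-0.0, -0.4, -1.9]
finger_gap: 0.306
gripper_force: 49.5
```

Emit:
drive_tool --deltas '[[[0,0,1,0],[0,0,1,0],[0,0,1,0],[0,0,1,0],[0,0,1,0]]]' --jaw 46

```text
t: 32.53
tcp_pos: [0.5482, 0.12, 0.0432]
tool_rot: [1.0, -0.0, 0.0, 0.0]
force: [0.3, -0.2, 0.2]
finger_gap: 0.537
gripper_force: 0.0
```

Emit:
drive_tool --deltas '[[[0,0,-15,0],[0,0,-40,0],[0,0,-70,0],[0,0,-95,0],[0,0,-104,0]]]'

```text
t: 32.95
tcp_pos: [0.5505, 0.12, 0.1507]
tool_rot: [1.0, -0.0, 0.003, -0.0]
force: [-0.1, -0.1, -0.8]
finger_gap: 0.538
gripper_force: 0.0
```

Emit:
drive_tool --deltas '[[[1,25,0,0],[3,60,0,0],[5,95,0,0],[7,130,0,0],[9,165,0,0]]]'

```text
t: 33.37
tcp_pos: [0.5565, -0.0463, 0.1465]
tool_rot: [1.0, 0.0, -0.001, -0.0]
force: [0.2, -0.4, 0.8]
finger_gap: 0.538
gripper_force: 0.0
```

Emit:
drive_tool --deltas '[[[2,36,0,0],[4,72,0,0],[6,108,0,0],[8,144,0,0],[10,180,0,0]]]'

```text
t: 33.78
tcp_pos: [0.5663, -0.2266, 0.1462]
tool_rot: [1.0, -0.0, -0.001, -0.0]
force: [0.3, -0.5, -0.4]
finger_gap: 0.535
gripper_force: 0.0
```

Emit:
drive_tool --deltas '[[[2,36,0,0],[4,72,0,0],[6,108,0,0],[8,144,0,0],[9,158,0,0]]]'

```text
t: 34.2
tcp_pos: [0.5755, -0.3887, 0.1461]
tool_rot: [1.0, -0.002, 0.0, 0.001]
force: [0.3, -1.0, -0.3]
finger_gap: 0.535
gripper_force: 0.0
```

Emit:
drive_tool --deltas '[[[0,0,0,0],[0,0,0,0],[0,0,0,0]]]'

```text
t: 34.45
tcp_pos: [0.5754, -0.381, 0.1462]
tool_rot: [1.0, 0.0, -0.001, -0.001]
force: [-0.2, 0.3, 0.5]
finger_gap: 0.54
gripper_force: 0.0
```

```bash
python3 look.py
```

```text
blue side [([319.4, 205.2], 88), ([340.4, 212.0], 88), ([354.2, 355.7], 202)]
[273.1 230.3] [319.4 205.2] [0.5487 0.1236 0.0864] 0.0004
green side [([291.0, 170.6], 67)]
[184.3 258.6] [291.  170.6] [0.4764 0.3526 0.0697] 0.0008
tcp [ 0.5759 -0.3807  0.1468] 0.539
```

Emit:
drive_tool --deltas '[[[1,1,25,0],[1,1,55,0],[1,1,85,0],[1,1,105,0],[1,1,115,0]]]'

```text
t: 34.97
tcp_pos: [0.5755, -0.3806, 0.0289]
tool_rot: [1.0, 0.001, -0.002, -0.002]
force: [0.1, 1.1, -0.9]
finger_gap: 0.537
gripper_force: 0.0
```

Emit:
drive_tool --deltas '[[[0,0,7,0],[0,0,7,0],[0,0,7,0]]]'

```text
t: 35.22
tcp_pos: [0.5778, -0.3841, 0.0261]
tool_rot: [1.0, 0.0, 0.001, 0.001]
force: [0.1, -0.6, -0.1]
finger_gap: 0.539
gripper_force: 0.0
```

Emit:
drive_tool --deltas '[[[0,0,0,0],[0,0,0,0],[0,0,0,0],[0,0,0,0],[0,0,0,0]]]' --jaw 15

```text
t: 35.63
tcp_pos: [0.5781, -0.3849, 0.0269]
tool_rot: [1.0, -0.0, 0.001, 0.001]
force: [-0.4, 0.9, 6.4]
finger_gap: 0.309
gripper_force: 48.9
```

Emit:
drive_tool --deltas '[[[0,0,-10,0],[0,0,-40,0],[0,0,-75,0],[0,0,-110,0],[0,0,-127,0]]]'

```text
t: 36.05
tcp_pos: [0.5786, -0.3857, 0.1573]
tool_rot: [1.0, -0.0, 0.002, 0.002]
force: [1.7, -0.3, 0.0]
finger_gap: 0.309
gripper_force: 49.2
```

Emit:
drive_tool --deltas '[[[0,0,0,0],[-1,-15,0,0],[-4,-48,0,0],[-6,-83,0,0],[-8,-118,0,0]]]'

```text
t: 36.47
tcp_pos: [0.5674, -0.2647, 0.1505]
tool_rot: [1.0, -0.001, -0.001, -0.001]
force: [0.1, 0.5, -0.8]
finger_gap: 0.309
gripper_force: 49.2
```

Emit:
drive_tool --deltas '[[[-2,-35,0,0],[-5,-70,0,0],[-7,-105,0,0],[-10,-140,0,0],[-12,-175,0,0]]]'

```text
t: 36.88
tcp_pos: [0.5552, -0.0891, 0.1509]
tool_rot: [1.0, -0.0, -0.002, -0.001]
force: [0.1, -0.1, -0.8]
finger_gap: 0.303
gripper_force: 49.2
```

Emit:
drive_tool --deltas '[[[-3,-35,0,0],[-5,-70,0,0],[-8,-105,0,0],[-11,-135,0,0],[-11,-147,0,0]]]'

```text
t: 37.3
tcp_pos: [0.5432, 0.0598, 0.1509]
tool_rot: [1.0, 0.001, -0.002, -0.001]
force: [-0.5, -0.3, -1.1]
finger_gap: 0.306
gripper_force: 49.2
```

Emit:
drive_tool --deltas '[[[0,0,0,0],[0,0,0,0],[0,0,10,0],[0,0,20,0],[0,0,20,0]]]'

```text
t: 37.72
tcp_pos: [0.5443, 0.0546, 0.1295]
tool_rot: [1.0, -0.001, -0.003, -0.0]
force: [-1.1, 0.1, -0.6]
finger_gap: 0.307
gripper_force: 49.2
```

Emit:
drive_tool --deltas '[[[0,-2,15,0],[0,-2,35,0],[0,-2,55,0],[0,-2,70,0],[0,-2,80,0]]]'

```text
t: 38.13
tcp_pos: [0.545, 0.057, 0.05]
tool_rot: [1.0, -0.001, -0.002, -0.0]
force: [0.4, 0.2, 0.1]
finger_gap: 0.309
gripper_force: 49.2
```

Emit:
drive_tool --deltas '[[[0,0,3,0],[0,0,5,0],[0,0,7,0],[0,0,8,0],[0,0,8,0]]]'

```text
t: 38.55
tcp_pos: [0.5466, 0.0578, 0.0447]
tool_rot: [1.0, -0.0, 0.001, 0.0]
force: [0.1, 0.1, -0.3]
finger_gap: 0.311
gripper_force: 49.2
```

Emit:
drive_tool --deltas '[[[0,0,1,0],[0,0,1,0]]]'

```text
t: 38.72
tcp_pos: [0.5468, 0.058, 0.044]
tool_rot: [1.0, -0.0, 0.001, 0.0]
force: [-0.8, 0.2, 1.6]
finger_gap: 0.309
gripper_force: 49.6
```

Emit:
drive_tool --deltas '[[[0,0,0,0],[0,0,0,0],[0,0,0,0],[0,0,0,0],[0,0,0,0]]]' --jaw 46

```text
t: 39.13
tcp_pos: [0.5461, 0.0579, 0.0431]
tool_rot: [1.0, -0.0, -0.0, -0.0]
force: [-0.8, -0.4, 0.2]
finger_gap: 0.536
gripper_force: 0.0
```

Emit:
drive_tool --deltas '[[[0,0,-15,0],[0,0,-40,0],[0,0,-70,0],[0,0,-95,0],[0,0,-104,0]]]'

```text
t: 39.55
tcp_pos: [0.5484, 0.0578, 0.1506]
tool_rot: [1.0, -0.0, 0.003, 0.0]
force: [0.6, -1.0, 0.9]
finger_gap: 0.537
gripper_force: 0.0
```

Emit:
drive_tool --deltas '[[[-20,25,0,0],[-40,55,0,0],[-60,85,0,0],[-80,115,0,0],[-100,145,0,0]]]'

```text
t: 39.97
tcp_pos: [0.4446, -0.0878, 0.1466]
tool_rot: [1.0, 0.0, -0.0, -0.0]
force: [0.5, -0.3, 0.1]
finger_gap: 0.536
gripper_force: 0.0
```

Emit:
drive_tool --deltas '[[[0,30,0,0],[0,60,0,0],[0,90,0,0],[0,120,0,0],[0,120,0,0]]]'

```text
t: 40.38
tcp_pos: [0.4474, -0.213, 0.1469]
tool_rot: [1.0, -0.002, 0.001, 0.002]
force: [0.6, 0.0, 0.1]
finger_gap: 0.538
gripper_force: 0.0
```

```bash
python3 look.py
python3 - <<'E'
from h import *
save("top","t7",(150,150,410,345),3)
E
```

```text
blue side [([319.9, 212.2], 202), ([342.6, 212.1], 208), ([298.2, 213.6], 155), ([268.1, 224.8], 57), ([296.2, 269.1], 200)]
[276.1 206.7] [342.6 212.1] [0.6142 0.1197 0.0644] 0.0029
[273.1 230.3] [319.9 212.2] [0.5519 0.126  0.0621] 0.0031
green side [([316.1, 172.0], 72)]
[191.3 228.4] [316.1 172. ] [0.5548 0.3383 0.0705] 0.0004
tcp [ 0.4455 -0.2078  0.1464] 0.542
```

View pics/t7.png

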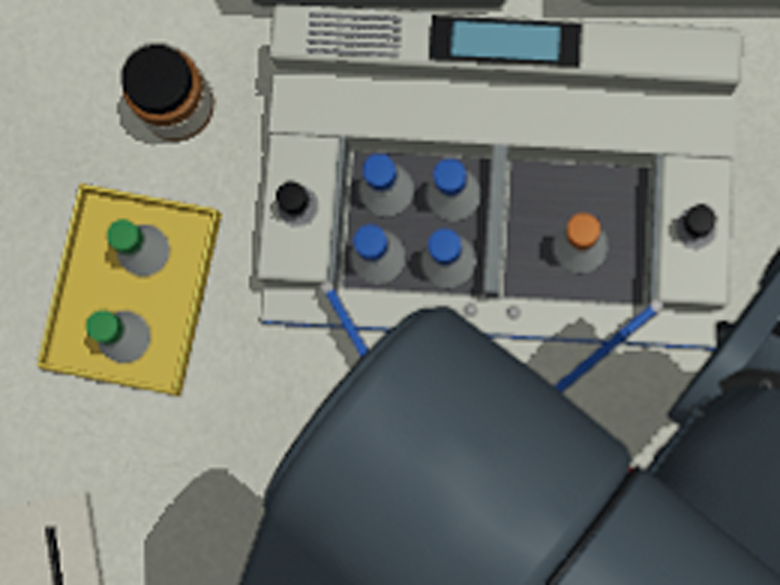

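All four blues stand in the left bay (crop (380,175), (450,178), (370,245), (445,250)). Both greens are in the tray, orange is untouched, and the left door is still open. I'll go with closed fingers to the outer side of the left door.

Emit:
drive_tool --deltas '[[[-4,-30,0,0],[-9,-65,0,0],[-14,-100,0,0],[-19,-135,0,0],[-24,-170,0,0]]]' --jaw 0

```text
t: 40.95
tcp_pos: [0.4203, -0.034, 0.1468]
tool_rot: [1.0, 0.0, -0.001, -0.0]
force: [0.5, 0.5, -0.9]
finger_gap: -0.0
gripper_force: 0.0
```

Emit:
drive_tool --deltas '[[[-5,-35,0,0],[-10,-70,0,0],[-15,-105,0,0],[-20,-140,0,0],[-25,-175,0,0]]]'

```text
t: 41.37
tcp_pos: [0.3947, 0.1407, 0.1469]
tool_rot: [1.0, 0.001, -0.001, -0.0]
force: [0.8, -0.3, -1.2]
finger_gap: -0.002
gripper_force: 0.0
```

Emit:
drive_tool --deltas '[[[-4,-23,0,0],[-4,-23,0,0],[-4,-23,30,0],[-4,-23,65,0],[-4,-23,90,0]]]'

```text
t: 41.78
tcp_pos: [0.3918, 0.1615, 0.0559]
tool_rot: [1.0, 0.001, -0.0, 0.0]
force: [-0.4, -0.1, -0.4]
finger_gap: -0.001
gripper_force: 0.0
```

Emit:
drive_tool --deltas '[[[0,0,20,0],[0,0,36,0],[0,0,41,0],[0,0,41,0]]]'

```text
t: 42.12
tcp_pos: [0.3915, 0.1609, 0.0151]
tool_rot: [1.0, 0.0, -0.002, 0.0]
force: [0.7, -0.2, 0.6]
finger_gap: 0.003
gripper_force: 0.0
```

Run:
```python
from h import *
s=manip.sense();print(s["tcp_pos"],s["force"]);save("side","s8",(220,130,380,250),4.5)
```

```text
[0.39147865 0.16087155 0.01510025] [ 0.74559533 -0.19345114  0.59430424]
```

View pics/s8.png

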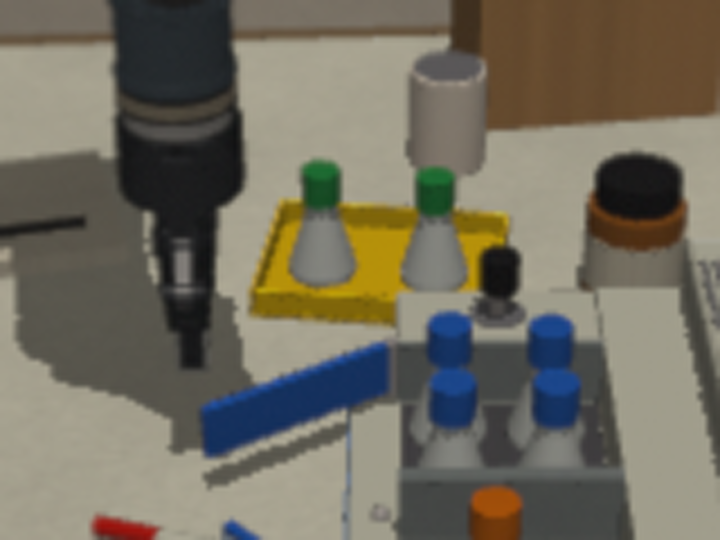

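The finger is on the outer side of the door (tip at crop (193,365), door from (205,430) to (388,365)). I'm swinging the door shut along its arc.

Emit:
drive_tool --deltas '[[[6,15,0,0],[10,28,0,0],[14,38,0,0],[20,50,0,0],[25,61,0,0]]]'

```text
t: 42.58
tcp_pos: [0.419, 0.0993, 0.0172]
tool_rot: [1.0, -0.0, 0.001, -0.0]
force: [0.3, 1.1, 1.3]
finger_gap: -0.005
gripper_force: 0.3
```

Emit:
drive_tool --deltas '[[[7,9,0,0],[15,18,0,0],[25,26,0,0],[34,33,0,0],[34,33,0,0]]]'

```text
t: 43.0
tcp_pos: [0.4561, 0.0654, 0.0164]
tool_rot: [1.0, -0.001, 0.003, 0.0]
force: [0.8, 0.0, -0.3]
finger_gap: 0.001
gripper_force: 0.0
```

Emit:
drive_tool --deltas '[[[7,4,0,0],[14,7,0,0],[22,11,0,0],[28,13,0,0],[28,13,0,0]]]'

```text
t: 43.42
tcp_pos: [0.4818, 0.0536, 0.016]
tool_rot: [1.0, -0.0, 0.001, 0.0]
force: [-1.2, 0.3, -0.2]
finger_gap: 0.0
gripper_force: 0.0
```

Run:
```python
from h import *
s=manip.sense();print(s["tcp_pos"],s["force"]);save("side","s9",(220,130,380,250),4.5)
```

```text
[0.48183294 0.05358506 0.01603669] [-1.2285779   0.34988494 -0.18245753]
```

View pics/s9.png

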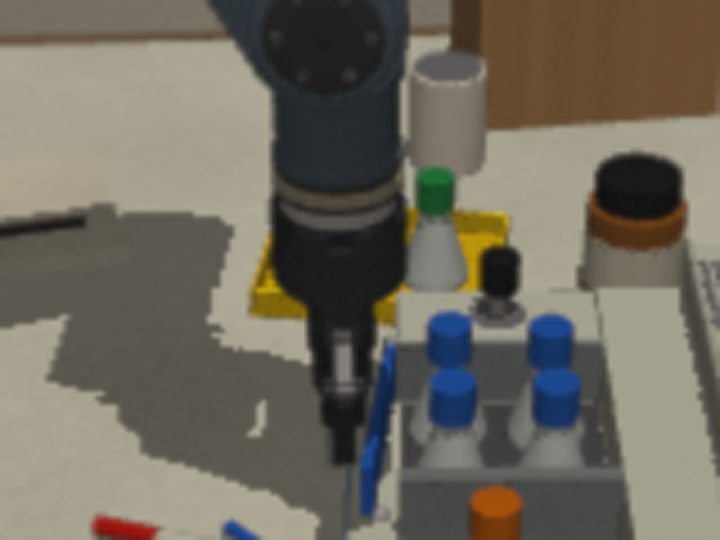

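The door is nearly shut, with its edge at crop (370,490). I'm pushing on gently.

Emit:
drive_tool --deltas '[[[3,0,0,0],[6,0,0,0],[9,0,0,0],[9,0,0,0],[9,0,0,0]]]'

```text
t: 43.88
tcp_pos: [0.483, 0.0543, 0.0157]
tool_rot: [1.0, 0.0, -0.006, -0.0]
force: [-6.9, -2.4, 5.1]
finger_gap: -0.006
gripper_force: 3.8
```

Emit:
drive_tool --deltas '[[[2,0,0,0],[4,0,0,0],[6,0,0,0],[6,0,0,0],[6,0,0,0]]]'

```text
t: 44.3
tcp_pos: [0.4947, 0.054, 0.016]
tool_rot: [1.0, -0.0, -0.0, -0.0]
force: [-0.7, 0.3, -0.1]
finger_gap: -0.005
gripper_force: 0.6
```

Emit:
drive_tool --deltas '[[[1,0,0,0],[2,0,0,0],[3,0,0,0],[4,0,0,0],[4,0,0,0]]]'

```text
t: 44.72
tcp_pos: [0.4947, 0.0541, 0.0159]
tool_rot: [1.0, 0.0, -0.005, -0.0]
force: [-7.9, -2.2, 4.8]
finger_gap: -0.001
gripper_force: 4.1
```

Emit:
drive_tool --deltas '[[[-10,0,0,0],[-25,0,0,0],[-45,0,-10,0],[-45,0,-45,0],[-45,0,-85,0]]]'

```text
t: 45.13
tcp_pos: [0.4523, 0.0543, 0.1004]
tool_rot: [1.0, -0.0, -0.002, -0.0]
force: [1.7, -0.3, 0.0]
finger_gap: 0.002
gripper_force: 0.0
```

Emit:
drive_tool --deltas '[[[0,0,-40,0],[0,20,-50,0],[0,55,-50,0],[0,90,-50,0],[0,120,-50,0]]]' --jaw 46

```text
t: 45.55
tcp_pos: [0.4564, -0.0682, 0.1525]
tool_rot: [1.0, 0.0, 0.003, 0.001]
force: [0.3, 0.0, 0.6]
finger_gap: 0.541
gripper_force: 0.0
```

Run:
```python
from h import *
T=vision.snapshot("top");S=vision.snapshot("side")
a=S[130:270,250:410,::-1];b=T[180:300,220:340,::-1]
cv2.imwrite("pics/c10.png",np.hstack([cv2.resize(a,(440,385),interpolation=2),cv2.resize(b,(360,385),interpolation=2)]))
bt=blobs(T,"black",30,150,(235,205,260,230))[0];bs=blobs(S,"black",30,200,(320,180,345,200))[0];print(bt,bs)
if bt and bs: print(tri(bt[0][0],bs[0][0]))
print(manip.sense()["tcp_pos"])
```

```text
[(array([246.9, 216. ]), 91)] [(array([330.5, 190.2]), 74)]
(array([0.58470999, 0.19096189, 0.09217176]), np.float64(0.00094851112091892))
[ 0.45729833 -0.0706658   0.15217787]
```

View pics/c10.png

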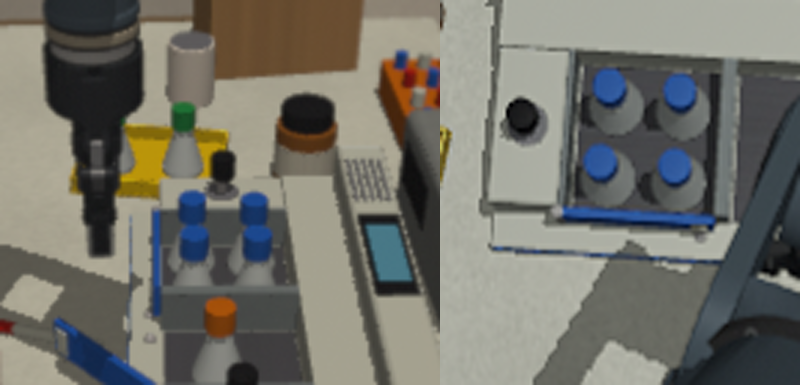

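The door lies flush along the sampler front (right crop, (560,212) to (712,222)). The knob head triangulates to (0.585, 0.191). I'm going to it.

Emit:
drive_tool --deltas '[[[16,-32,0,0],[32,-65,0,0],[49,-100,0,0],[65,-133,0,0],[82,-168,0,0]]]'

```text
t: 46.07
tcp_pos: [0.5374, 0.1043, 0.1514]
tool_rot: [1.0, -0.0, 0.001, -0.0]
force: [0.4, -0.6, 0.3]
finger_gap: 0.539
gripper_force: 0.0
```

Emit:
drive_tool --deltas '[[[16,-32,0,0],[32,-65,0,0],[46,-94,0,0],[46,-94,0,0],[46,-94,0,0]]]'

```text
t: 46.48
tcp_pos: [0.5827, 0.1985, 0.151]
tool_rot: [1.0, 0.002, 0.001, -0.0]
force: [-1.1, -0.7, -0.3]
finger_gap: 0.537
gripper_force: 0.0
```

Emit:
drive_tool --deltas '[[[0,0,20,0],[0,0,45,0],[0,0,60,0],[0,0,60,0],[0,0,60,0]]]'

```text
t: 46.9
tcp_pos: [0.5811, 0.195, 0.0906]
tool_rot: [1.0, -0.001, -0.001, 0.0]
force: [1.4, 0.2, 0.2]
finger_gap: 0.54
gripper_force: 0.0
```

Emit:
drive_tool --deltas '[[[0,0,0,0],[0,0,0,0]]]'

```text
t: 47.07
tcp_pos: [0.5832, 0.1957, 0.0926]
tool_rot: [1.0, -0.0, 0.001, -0.0]
force: [-0.3, -0.2, 1.2]
finger_gap: 0.54
gripper_force: 0.0
```

Emit:
drive_tool --deltas '[[[2,4,10,0],[2,4,20,0],[2,4,32,0],[2,4,41,0],[2,4,41,0]]]'

```text
t: 47.48
tcp_pos: [0.5819, 0.1915, 0.0471]
tool_rot: [1.0, -0.0, -0.003, 0.0]
force: [-0.1, 0.6, -0.0]
finger_gap: 0.538
gripper_force: 0.0
```

Emit:
drive_tool --deltas '[[[0,0,0,0],[0,0,0,0],[0,0,0,0]]]'

```text
t: 47.73
tcp_pos: [0.5845, 0.1921, 0.0504]
tool_rot: [1.0, -0.0, 0.0, -0.0]
force: [0.4, 0.3, 0.2]
finger_gap: 0.535
gripper_force: 0.0
```

Emit:
drive_tool --deltas '[[[0,0,0,0],[0,0,0,0],[0,0,0,0],[0,0,0,0],[0,0,0,0]]]' --jaw 10 --force 90

```text
t: 48.15
tcp_pos: [0.5846, 0.1902, 0.0513]
tool_rot: [1.0, 0.0, 0.0, 0.001]
force: [-0.4, -4.7, 4.3]
finger_gap: 0.269
gripper_force: 88.0
```

Gripped the 26 mm head. Pulling straight up.

Emit:
drive_tool --deltas '[[[0,0,-6,0],[0,0,-12,0],[0,0,-18,0],[0,0,-24,0],[0,0,-30,0]]]'

```text
t: 48.57
tcp_pos: [0.5844, 0.1902, 0.0792]
tool_rot: [1.0, 0.0, 0.0, 0.001]
force: [2.8, -4.5, -9.5]
finger_gap: 0.275
gripper_force: 88.6
```

Emit:
drive_tool --deltas '[[[0,0,-3,0],[0,0,-6,0],[0,0,-8,0],[0,0,-8,0],[0,0,-8,0]]]'

```text
t: 48.98
tcp_pos: [0.5842, 0.1902, 0.0817]
tool_rot: [1.0, -0.0, -0.001, 0.001]
force: [10.4, -3.5, -35.6]
finger_gap: 0.268
gripper_force: 90.8
```

Run:
```python
from h import *
s=manip.sense();print(s["tcp_pos"],s["force"],s["finger_gap"])
T=vision.snapshot("top");S=vision.snapshot("side")
cv2.imwrite("pics/c11.png",cv2.resize(S[130:250,270:390,::-1],(600,600),interpolation=2))
```

```text
[0.58419697 0.19015023 0.08169172] [ 10.42391633  -3.53646716 -35.57320086] 0.26763554557887403
```

View pics/c11.png

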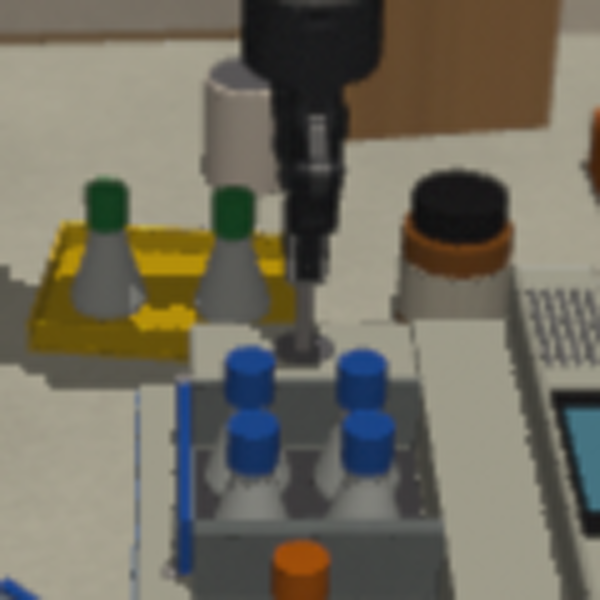

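The knob is at its stop: the stem is out at crop (305,320), travel is 30 mm and the force rises to 36 N. I'm easing off slightly, holding, then lowering it and releasing.

Emit:
drive_tool --deltas '[[[0,0,5,0],[0,0,5,0],[0,0,5,0],[0,0,5,0],[0,0,5,0]]]'

```text
t: 49.5
tcp_pos: [0.5844, 0.1902, 0.0815]
tool_rot: [1.0, 0.0, -0.0, 0.001]
force: [4.0, -4.6, -11.2]
finger_gap: 0.269
gripper_force: 93.5
```

Emit:
drive_tool --deltas '[[[0,0,7,0],[0,0,14,0],[0,0,21,0],[0,0,28,0],[0,0,33,0]]]'

```text
t: 49.92
tcp_pos: [0.5847, 0.1902, 0.051]
tool_rot: [1.0, 0.0, 0.0, 0.001]
force: [-9.0, -7.0, 38.4]
finger_gap: 0.269
gripper_force: 99.5
```

Emit:
drive_tool --deltas '[[[0,0,0,0],[0,0,0,0]]]'

```text
t: 50.08
tcp_pos: [0.5845, 0.1902, 0.0513]
tool_rot: [1.0, 0.0, 0.0, 0.001]
force: [-1.2, -5.9, 5.0]
finger_gap: 0.275
gripper_force: 96.1
```

Emit:
drive_tool --deltas '[[[0,0,0,0],[0,0,0,0],[0,0,0,0],[0,0,0,0],[0,0,0,0]]]' --jaw 46

```text
t: 50.5
tcp_pos: [0.5841, 0.1923, 0.0502]
tool_rot: [1.0, 0.0, 0.0, -0.0]
force: [0.2, -0.6, 0.0]
finger_gap: 0.543
gripper_force: 0.0
```

Emit:
drive_tool --deltas '[[[0,0,-10,0],[0,0,-30,0],[0,0,-60,0],[0,0,-95,0],[0,0,-130,0]]]'

```text
t: 50.92
tcp_pos: [0.5835, 0.192, 0.1816]
tool_rot: [1.0, -0.0, -0.001, 0.0]
force: [1.5, 0.8, 0.5]
finger_gap: 0.542
gripper_force: 0.0
```

Emit:
drive_tool --deltas '[[[-20,20,0,0],[-40,50,0,0],[-60,80,0,0],[-80,110,0,0],[-100,140,0,0]]]'

```text
t: 51.33
tcp_pos: [0.4832, 0.0511, 0.181]
tool_rot: [1.0, 0.0, 0.001, 0.0]
force: [0.3, -0.2, -0.5]
finger_gap: 0.541
gripper_force: 0.0
```

Emit:
drive_tool --deltas '[[[-10,35,0,0],[-20,70,0,0],[-30,105,0,0],[-30,140,0,0],[-30,175,0,0]]]'

```text
t: 51.75
tcp_pos: [0.4533, -0.1243, 0.1811]
tool_rot: [1.0, -0.0, 0.0, 0.0]
force: [1.2, 0.0, -0.5]
finger_gap: 0.542
gripper_force: 0.0
```

Run:
```python
from h import *
T=vision.snapshot("top");S=vision.snapshot("side")
bt=blobs(T,"black",30,150,(235,205,260,230))[0];bs=blobs(S,"black",30,200,(320,170,345,200))[0];print(bt,bs)
cv2.imwrite("pics/c12.png",np.hstack([cv2.resize(S[140:300,230:400,::-1],(425,400),interpolation=2),cv2.resize(T[170:300,150:270,::-1],(370,400),interpolation=2)]))
```

```text
[(array([246.9, 216. ]), 91)] [(array([330.7, 190.3]), 71)]
```

View pics/c12.png

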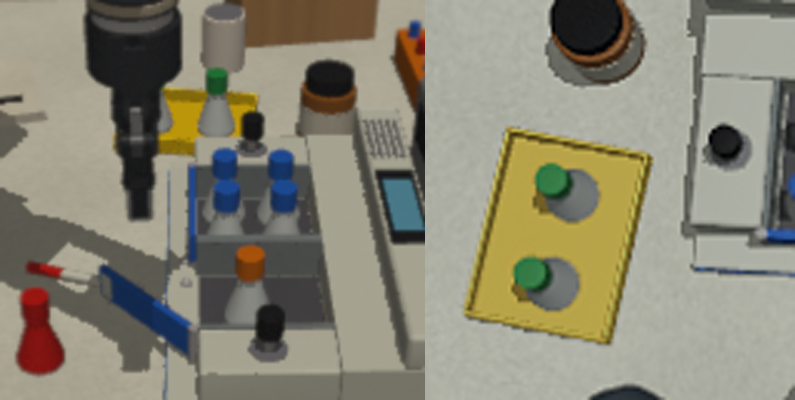

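The knob is back at rest (same pixels as at the start), the left door is shut, and all four blues and both greens are standing. Orange and its door are unmoved. I'll let the arm settle, then hand in.

Emit:
drive_tool --deltas '[[[0,0,0,0],[0,0,0,0],[0,0,0,0],[0,0,0,0],[0,0,0,0]]]'

```text
t: 52.27
tcp_pos: [0.454, -0.1219, 0.1802]
tool_rot: [1.0, 0.001, -0.0, -0.0]
force: [-0.4, 0.4, -0.9]
finger_gap: 0.537
gripper_force: 0.0
```

```bash
python3 -c "
from station import manip
print(manip.sign_off())"
```

```text
the job is handed in; nothing more can be done
None
```

I handed the job in at about 52 s: both green-capped flasks stand in the yellow tray, all four blue-capped ones are in the left bay, its door is shut on the catch, and its knob was pulled to the stop, held and let back down; the sign-off gave no verdict.

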